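Rock the angle gauge on the core stub to the set dip and hold it

TASK

Swing the black-knobbed pusher lever to its stop, so that the carrier with the upright core stub slides fully home against the end stop of its track, and let the lever spring back. Then pick up the angle gauge, rest the middle of its base on the broken top of the stub and rock it sideways, dial face upright, until the swinging pointer comes to rest inside the brass fork that is set at the wanted dip. Finish holding the gauge there for the reference reading, its base touching the stub only lightly and nothing else; do not knock the things lying around.

Things in the scene. Friction and masses are not known exactly. Their poses are not given: they have to be found in the camera images.
- track: Fixed core track 270 x 110 mm: lever at one end, aluminium end stop (68 mm high) at the other, two black guide rails (tops 45 mm high, at y = +-41.5 mm). Origin: on the bench, on the centre line, 150 mm before the inner face of the end stop. x: along the rails from lever to end stop; z up. Carrier floor 30 mm above the bench, profile from x = 35 mm. Lever cheeks 50 mm high.
- lever (a joint): Pusher lever, steel bar 14 mm thick (along the swing), 20 mm wide, hinged along the track's y. 0 at rest, leaning 0.45 rad back from the end stop; grows as it swings towards the end stop; 0.70 at its stop. Sprung: 2 N at the knob at rest, 7 N at the stop, plus 2 N to push the carrier. A roller 43 mm from the pivot pushes the carrier's rear; at the lever's stop the carrier is home to 1 mm.
- lever_grip (a point): Middle of the lever's black knob, 160 mm from the pivot (about 169 mm above the bench at rest); moves with the lever. Knob top 14 mm farther out; the bar's back is bare from 25 to 140 mm from the pivot.
- lever_pivot (a point): Pivot of the lever, on the track's centre line, 25 mm above the bench.
- carrier: Loose aluminium carrier 120 x 62 x 45 mm (about 0.9 kg) that slides between the guide rails on the track's floor, with a broken stub of rock core, 50 mm in diameter, standing upright in a dark collar on it. Origin: centre of its underside; x as the track's. Home (front against the end stop) when its origin is at x = 90 mm in the track's frame; it starts 12 to 25 mm short of that.
- stub_top (a point): Highest point (blunt crest) of the uneven broken top of the core stub, 112 mm above the carrier's underside, so 142 mm above the bench; lower lumps, 7 to 12 mm below it, lie around it.
- gauge: Loose pendulum gauge, 0.39 kg, stands on the bench. Steel base 124 (y) x 30 (x) x 14 mm; black case 26 mm thick (x), 112 mm wide up to z = 112 mm; grip block 26 (x) x 60 (y) mm, z = 110 to 150 mm. Origin: middle of the underside, z up. White dial looks to its -x, ticks every 5 degrees, pivot at z = 88 mm. To bring the pointer to +a, turn the gauge by -a about its own +x (its +y end goes down).
- gauge_grip (a point): Middle of the grip block of the gauge, 130 mm above its underside: pinch here across the 26 mm thickness (along the gauge's x).
- pointer (a joint): The gauge's free-swinging weighted pointer, behind the dial's window. 0 when it points straight at the base, positive towards the gauge's +y end (the left, seen facing the dial); it always hangs plumb once it has settled (about 1 s).
- marker (a joint): The brass fork on the dial, set beforehand (0.20 to 0.45 rad) and stiff: same centre, zero and sense as the pointer. On the mark when the pointer reads the same as the fork.
- pointer_tip (a point): Tip of the pointer, 62 mm from its pivot.
- marker_mid (a point): Middle of the gap of the brass fork (gap 7 mm wide), 62 mm from the pivot: the pointer's tip belongs here.
- calib: Bystander: stepped aluminium calibration piece standing on the bench, 68 mm diameter, 90 mm high. Origin: centre of its underside. Leave it alone.
- jar: Bystander: sample jar, 60 mm diameter, 80 mm high. Origin: centre of its underside. Leave it alone.
- brush: Bystander: wooden-handled brush lying on the bench. Leave it alone.

How it is judged (in metres and radians):
On the way, in this order (a step that is already met when the one before it is completed fails the run):
1. the lever is at its stop and the carrier home against the end stop (value of joint lever above 0.65 rad and x of carrier in the frame of track above 0.087 m), for 0.05 s.
2. the lever has sprung back, the carrier stays home (value of joint lever below 0.06 rad and x of carrier in the frame of track above 0.087 m), for 0.2 s.
3. the gauge is lifted clear of the bench in the gripper (height (world z) of gauge above 0.03 m and contact force between the fingers and gauge above 2 N), for 0.2 s.
At the end, for the whole second after the job is handed in: Gauge held in the gripper, dial upright within 10 degrees, base on the stub crest (crest within 40 mm of base middle, 0.5 to 20 N), not on the track; pointer at rest within 4 mm of the fork middle; carrier within 3 mm of the end stop; lever back within 0.06 rad of rest (all of step 2 and distance between pointer_tip and marker_mid below 0.004 m and velocity of joint pointer between -0.3 and 0.3 rad/s and contact force between the fingers and gauge above 2 N and contact force between gauge and carrier between 0.5 and 20 N and contact force between gauge and track below 0.1 N and x of stub_top in the frame of gauge between -0.015 and 0.015 m and y of stub_top in the frame of gauge between -0.04 and 0.04 m and z of stub_top in the frame of gauge between -0.008 and 0.005 m and angle between gauge's own x axis and vertical between 1.39 and 1.75 rad); the arm keeps its last pose, push and grip.
It fails at once if the gauge is jammed hard on the stub (over 45 N) (contact force between gauge and carrier above 45 N).
It fails at once if a bystander is knocked away (over 30 mm) (distance of any of calib, jar, brush from where it was at the start of the episode above 0.03 m).
It also fails if it takes over 70 s, if anything falls off the work surface, if the arm or the gripper's body presses on something with over 40 N, if the wrist force passes 120 N, or if a joint passes its speed limit or range.

ROBOT

A 6-joint arm with a two-finger parallel gripper is mounted at the origin on the work surface. World frame = base frame: x ahead of the robot, y to its left, z up, the work surface at z = 0. Lengths are in mm, angles in rad, forces in N, time in s.
With the tool pointing down it reaches from about 350 to 875 mm from the base axis. Payload 4.2 kg.
Tool frame: the origin (TCP) lies midway between the tips of the shut fingers; the grasp point (between the pads) lies 19 mm behind it; z points along the fingers, y is the direction in which the jaws open and shut (so a half turn about z gives the same grasp; the last joint's range is limited). The gripper opens to 85 mm and grips with 20 to 120 N. Pads are 22 mm wide; open, the fingers measure 114 mm over their backs; the gripper's body (76 mm by 85 mm) begins 54 mm behind the grasp point. The pads swing forward as they close: fully open they stand 13 mm farther back than shut.
Start: joints at [1.503, 0.385, 0.008, 0, -1.194, -0.259], TCP at [200.601, 591.911, 231.312] pointing down, gripper open.
Joint ranges: [-3.14, 3.14], [-1.21, 2.06], [-1.07, 1.41], [-3.16, 2.05], [-2.99, -0.16], [-3.1, 3.1]. Speed limits (rad/s): [2.79, 2.79, 3.14, 3.14, 3.14, 3.14].

INTERFACE

Orientations are given as a unit quaternion [x, y, z, w].
In Python, from bench import arm gives the robot as it stands. The module is installed in compiled form; this text tells all that it offers.
- The arm moves only by the tool drive_tool, never from a script. Its argument "moves" is a list that holds one entry, the list of rows, each a list of 7 numbers: the opening, from 0 (shut) to 1 (fully open), then the shift along the tool's x, y, z in m, then the turn, a rotation vector about the tool's x, y, z in rad. In form: [[[hand, dx, dy, dz, wx, wy, wz], ...]]. A call has 1 to 20 rows; each row shifts and turns the pose as measured when the row begins, along the tool's axes as they then stand; what a row does not reach is not made up. A row lasts 1/10 s, in which the tool goes at most 50 mm and 8.59 degrees, less where a joint would pass 70% of its speed; a pose out of reach is approached as far as the arm can. A call with a gripper value outside its range is refused whole. The fingers move at their own pace and stop on an object; the grip force is fixed at half the most. Time passes only in rows, so rows that do not move let the fingers close. It gives the time, the measured TCP pose, the force and the opening at its end, in the units of the state.
- arm.read_state(): the state, without advancing time (a new reading comes with each control period).
- arm.get_image(name): name is "scene" or "side" or "wrist"; returns (picture, depth): 420x560x3 uint8, red, green, blue; 420x560 float32, mm along the optical axis (not along the pixel's ray), 0 where there is no reading.
- arm.camera_params(name): a dict with "fov_y" (degrees; the focal length in pixels is half the picture's height over the tangent of half this angle, whatever the lens; pixels are square), "cx", "cy" (the principal point, pixels), "k1" (the pictures are not rectified: a ray, as slopes to the right and down, at radius r is drawn at 1 + k1 r^2 times it, then the intrinsics apply), "world_from_camera" (4x4, takes a point from camera to world coordinates); the wrist camera has in their place "T_tool_cam" (4x4, takes a point from camera to tool coordinates, whose origin is the TCP and whose axes are the flange's). Camera axes: x right, y down, z forward; pixel columns grow to the right and rows downward; lengths in mm; the calibration is good to about 2 mm. A picture is of the moment at which its call begins: read the wrist's pose just before it. camera_params takes no time and is no camera call.
- arm.job_done(): hands the job in, once; it reports no verdict.
The state is a dict: "clock": time; "joints": joint angles; "joint_vel": joint speeds; "joint_efforts": joint torques, N m; "position": TCP position; "ee_rot": TCP orientation; "contact_force": force on the tool from outside, world axes, zero at the start; "wrist_torque": the same for the moment, N m; "gripper_width": finger opening in mm.
Only numpy, scipy, OpenCV 4.12 (cv2) and the standard library are available. Lean on these libraries where they do the work, as an engineer would, in place of code of your own. Each camera call takes 0.05 s, during which the arm holds its last target.

## Working session

There is one attempt and no reset: what is moved stays moved. The work goes in short steps, Python scripts to look and compute and a tool call to move; the robot and the scene stay as the last step left them, time stands still between calls to the robot, and variables do not carry over. Pictures are saved under pics/ and viewed, and the job is handed in when it is done.

Besides the shell and the picture viewer there is one more tool, called after ">>>" by a JSON object that holds its "fn" and its "kwargs", one argument or row to a line. drive_tool: Moves the arm, as the interface text tells. Its arguments: {"type":"object","properties":{"moves":{"type":"array","items":{"type":"array","items":{"type":"array","items":{"type":"number"}}}}},"required":["moves"]}

```bash
mkdir -p pics; ls
python3 - <<'E'
from bench import arm
import cv2, numpy as np
print(arm.read_state())
for n in ["scene","side","wrist"]:
    p=arm.camera_params(n); print(n,{k:(np.round(v,4).tolist() if hasattr(v,'__len__') else v) for k,v in p.items()})
    im,d=arm.get_image(n); np.savez(f"pics/{n}0.npz",im=im,d=d)
    cv2.imwrite(f"pics/{n}0.png",im[:,:,::-1])
E
```

```text
pics
{'clock': 0.0, 'joints': array([ 1.50261576e+00,  3.85567928e-01,  6.60112080e-03, -5.10817760e-04,
       -1.19400632e+00, -2.58587994e-01]), 'joint_vel': array([ 2.01072101e-04, -4.86996292e-05,  6.89465312e-04,  1.53681174e-04,
       -6.61614426e-04, -1.43702335e-03]), 'joint_efforts': array([-3.80562715e-04, -3.92287338e+01,  1.88394821e+01,  4.18619201e+00,
       -4.74928893e-03,  9.44761837e-06]), 'position': array([200.41258195, 591.36493695, 230.20330661]), 'ee_rot': array([ 9.86666509e-01, -1.62751220e-01, -1.32851447e-04,  1.10603681e-03]), 'contact_force': array([0.1118992 , 0.13392108, 0.23932445]), 'wrist_torque': array([-0.00970487, -0.02842285,  0.01691684]), 'gripper_width': 85.22914996462971}
scene {'fov_y': 49.15224315805944, 'cx': 284.6839650406833, 'cy': 209.03448661843814, 'k1': 0.027620979060183282, 'world_from_camera': [[0.6256, 0.6314, -0.4582, 1209.923], [0.78, -0.4945, 0.3836, -537.3586], [0.0156, -0.5974, -0.8018, 1160.3927], [0.0, 0.0, 0.0, 1.0]]}
side {'fov_y': 55.689132435179914, 'cx': 274.50462357759267, 'cy': 207.06428817528698, 'k1': -0.06751561289217067, 'world_from_camera': [[-0.8761, -0.3472, 0.3346, 306.558], [-0.4821, 0.6448, -0.5932, 491.5116], [-0.0098, -0.681, -0.7322, 772.7237], [0.0, 0.0, 0.0, 1.0]]}
wrist {'fov_y': 61.2478159842583, 'cx': 269.32472858266993, 'cy': 207.91511290872324, 'k1': -0.03906504291078398, 'T_tool_cam': [[-0.0007, -0.9528, -0.3036, 77.4527], [1.0, -0.0009, 0.0005, -0.2201], [-0.0008, -0.3036, 0.9528, -142.3868], [0.0, 0.0, 0.0, 1.0]]}
```

View pics/scene0.png

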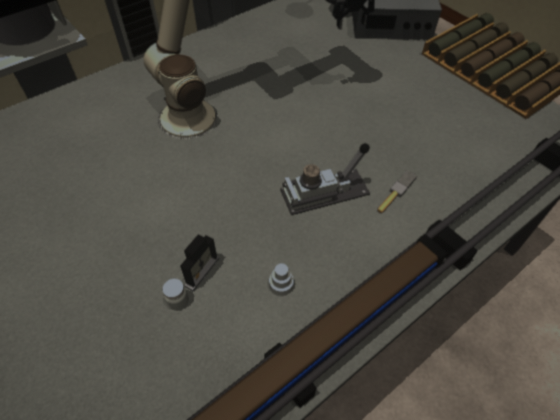

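View pics/side0.png

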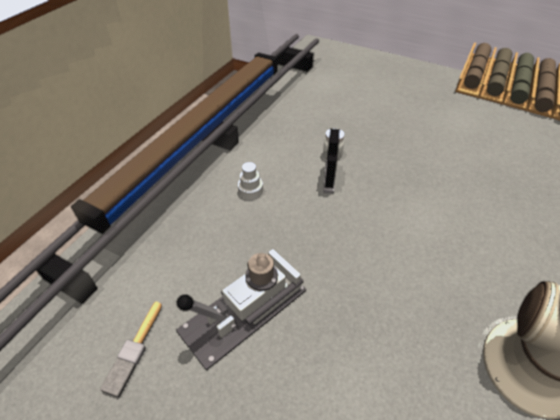

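View pics/wrist0.png

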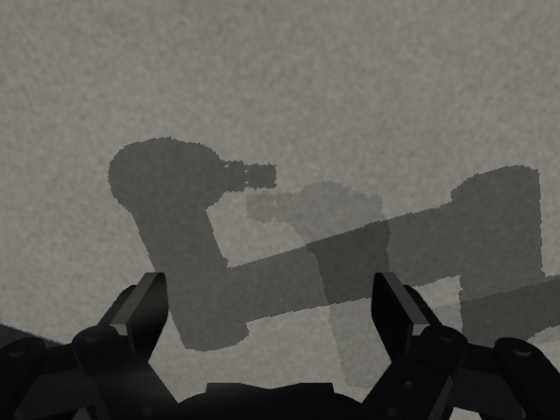

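```bash
cat > h.py <<'E'
from bench import arm
import cv2, numpy as np
from scipy.spatial.transform import Rotation as R
def K(n):
    p=arm.camera_params(n); f=210/np.tan(np.radians(p['fov_y'])/2)
    return p,f
def slopes(n,uv):
    p,f=K(n); uv=np.asarray(uv,float).reshape(-1,2)
    d=(uv-[p['cx'],p['cy']])/f; s=d.copy()
    for _ in range(20): s=d/(1+p['k1']*(s**2).sum(1,keepdims=True))
    return s
def pose(n,st=None):
    p=arm.camera_params(n)
    if n!='wrist': return np.array(p['world_from_camera'])
    T=np.eye(4); T[:3,:3]=R.from_quat(st['ee_rot']).as_matrix(); T[:3,3]=st['position']
    return T@np.array(p['T_tool_cam'])
def ray(n,uv,st=None):
    s=slopes(n,uv); T=pose(n,st)
    d=np.c_[s,np.ones(len(s))]@T[:3,:3].T
    return T[:3,3],d
def onz(n,uv,z,st=None):
    o,d=ray(n,uv,st); return o+d*((z-o[2])/d[:,2:3])
def tri(rs):
    A=np.zeros((3,3));b=np.zeros(3)
    for o,d in rs:
        d=d.ravel()/np.linalg.norm(d);P=np.eye(3)-np.outer(d,d);A+=P;b+=P@o
    x=np.linalg.solve(A,b)
    return x,[float(np.linalg.norm(np.cross(x-o,d.ravel()/np.linalg.norm(d)))) for o,d in rs]
def cloud(n,d,st=None):
    h,w=d.shape; uu,vv=np.meshgrid(np.arange(w),np.arange(h))
    o,r=ray(n,np.c_[uu.ravel(),vv.ravel()],st)
    return (o+r*d.ravel()[:,None]).reshape(h,w,3)
def proj(n,X,st=None):
    p,f=K(n);T=np.linalg.inv(pose(n,st)); c=np.atleast_2d(X)@T[:3,:3].T+T[:3,3]
    s=c[:,:2]/c[:,2:]; s=s*(1+p['k1']*(s**2).sum(1,keepdims=True))
    return s*f+[p['cx'],p['cy']]
E
python3 - <<'E'
from h import *
for n in ['scene','side']:
    z=np.load(f'pics/{n}0.npz'); C=cloud(n,z['d']); 
    m=(C[...,0]>200)&(C[...,0]<1000)&(abs(C[...,1])<600)&(z['d']>0)
    print(n,np.median(C[m][:,2]))
    mm=(m&(C[...,2]>8)).astype(np.uint8)
    k,l,s,c=cv2.connectedComponentsWithStats(mm)
    for i in range(1,k):
        if s[i,4]>40:
            P=C[l==i];print(s[i].tolist(),np.round(P.min(0)),np.round(P.max(0)),np.round(np.median(P,0)))
    cut={'scene':(160,130,290,190),'side':(90,100,240,290)}[n]
    x,y,w,h=cut
    cv2.imwrite(f'pics/{n}0c.png',cv2.convertScaleAbs(cv2.resize(z['im'][y:y+h,x:x+w,::-1],None,fx=800/w if n=='scene' else 2,fy=800/w if n=='scene' else 2,interpolation=cv2.INTER_CUBIC),alpha=1.8 if n=='scene' else 1))
E
```

```text
scene -0.0447252685495414
[345, 0, 18, 16, 149] [200. 548. 298.] [228. 600. 349.] [208. 576. 328.]
[280, 143, 90, 71, 2651] [479.  20.   8.] [669. 302. 185.] [586. 124.  56.]
[377, 170, 41, 43, 491] [679. 236.   8.] [747. 440.  27.] [718. 352.  18.]
[187, 174, 343, 246, 12458] [ 882. -543.    8.] [1000.  600.  148.] [ 962. -162.  138.]
[163, 235, 56, 75, 1885] [ 547. -436.    8.] [ 642. -247.  153.] [ 591. -336.   75.]
[269, 264, 24, 32, 579] [ 715. -192.    8.] [ 783. -124.   94.] [ 759. -168.   56.]
side 0.8410784994537153
[0, 57, 277, 295, 13709] [ 886. -600.    8.] [1000.  491.  147.] [926.  38. 104.]
[323, 128, 22, 64, 924] [ 543. -431.    8.] [ 640. -242.  154.] [ 569. -279.   81.]
[238, 163, 25, 36, 672] [ 712. -183.    8.] [ 781. -119.   93.] [ 736. -140.   50.]
[176, 250, 130, 119, 6950] [476.  34.   8.] [668. 308. 184.] [562. 182.  45.]
[100, 302, 62, 95, 1598] [679. 242.   8.] [747. 440.  23.] [713. 370.  18.]
```

View pics/scene0c.png

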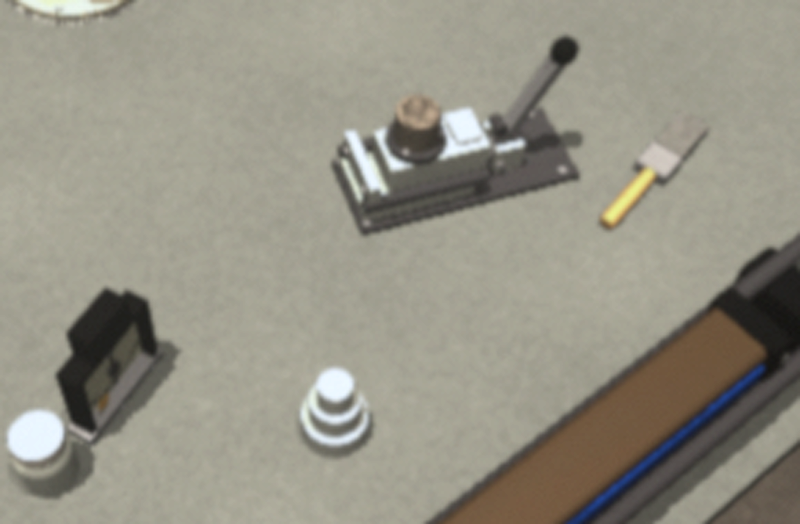

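View pics/side0c.png

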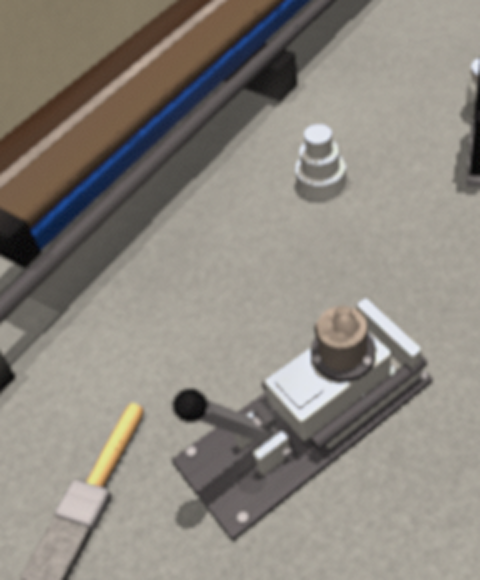

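Run:
```python
from h import *
P=[];cam=[]
for n in ['scene','side']:
    z=np.load(f'pics/{n}0.npz'); C=cloud(n,z['d']).reshape(-1,3); P.append(C)
def box(C,lo,hi): return C[((C>lo)&(C<hi)).all(1)]
for i,n in enumerate(['scene','side']):
    T=box(P[i],[450,0,4],[690,330,200])
    print(n,np.histogram(T[:,2],bins=np.arange(4,190,6)))
    # plan
    def rect(Q,nm):
        if len(Q)<8: return
        r=cv2.minAreaRect(Q[:,:2].astype(np.float32)); print(nm,len(Q),np.round(r[0],1),np.round(r[1],1),round(r[2],1))
    rect(T[(T[:,2]>4)&(T[:,2]<20)],'base')
    rect(T[(T[:,2]<72)],'all')
    rect(T[(T[:,2]>64)&(T[:,2]<71)],'stop')
    rect(T[(T[:,2]>72)&(T[:,2]<78)],'carr')
    s=T[(T[:,2]>125)&(T[:,2]<150)]; rect(s,'stub'); 
    s=T[(T[:,2]>110)&(T[:,2]<150)]; print(s.mean(0)) 
    k=T[T[:,2]>155];print('knob',k.mean(0),k.min(0),k.max(0))
    G=box(P[i],[520,-440,2],[660,-230,170])
    print(np.histogram(G[:,2],bins=np.arange(2,160,6)))
    rect(G[G[:,2]>143],'grip'); rect(G[(G[:,2]>104)&(G[:,2]<130)],'case')
    rect(G[(G[:,2]<20)],'gbase')
    g=G[G[:,2]>143]; print(np.round(g.min(0)),np.round(g.max(0)))
    j=G[(G[:,2]>75)&(G[:,2]<84)]; rect(j,'jartop')
```

```text
scene (array([596, 280,  72,  80, 109, 157, 222, 122,  83,  86, 176, 229, 176,
        89,  38,  37,  38,  31,  37,  50,  99,  58,  33,  18,  12,  11,
        11,  15,  31,  22]), array([  4,  10,  16,  22,  28,  34,  40,  46,  52,  58,  64,  70,  76,
        82,  88,  94, 100, 106, 112, 118, 124, 130, 136, 142, 148, 154,
       160, 166, 172, 178, 184]))
base 921 [569.4 166.3] [327.8 236.1] 89.2
all 2050 [569.4 166.3] [327.8 236.1] 89.2
stop 209 [557.7 136.7] [196.5  88.3] 74.7
carr 226 [567.2 139.5] [190.8  64.1] 69.8
stub 198 [584.3 175.7] [194.2  47.2] 67.0
[573.70861931 147.44970509 128.05512235]
knob [612.98084812 262.76174129 172.42384387] [599.07814523 251.66199748 155.35697209] [625.54700066 277.22869046 184.9889154 ]
(array([190, 185, 120,  59,  72,  66,  63,  69, 110,  73,  58,  52, 241,
       104,  13,  17,  17,  96, 111,  30,  28,  29,  32,  45, 186,   9]), array([  2,   8,  14,  20,  26,  32,  38,  44,  50,  56,  62,  68,  74,
        80,  86,  92,  98, 104, 110, 116, 122, 128, 134, 140, 146, 152,
       158]))
grip 224 [ 577.4 -308.8] [29.7 61.9] 20.9
case 273 [ 578.2
[... 742 characters left out ...]
 48.6] 65.5
[560.30223158 145.72766962 128.67772522]
knob [606.39727032 272.32594549 175.25768639] [595.87806797 256.54900173 155.25523454] [622.50649992 284.24065403 184.08739526]
(array([219,  58,  53,  28,  30,  31,  37,  37,  42,  31,  22,  31,  51,
        50,  19,  18,  18,  20,  89,  21,  18,  21,  19,  21, 147,  12]), array([  2,   8,  14,  20,  26,  32,  38,  44,  50,  56,  62,  68,  74,
        80,  86,  92,  98, 104, 110, 116, 122, 128, 134, 140, 146, 152,
       158]))
grip 170 [ 577.3 -305.9] [25.6 64.1] 22.2
case 154 [ 576.3 -304.4] [ 26.  111.5] 20.8
gbase 330 [ 589.2 -334.1] [138.8 205.8] 0.3
[ 555. -339.  143.] [ 600. -273.  154.]
jartop 93 [ 593.2 -340.2] [ 51.5 190.2] 13.9
```

Run:
```python
from h import *
out=[]
for n in ['scene','side']:
    z=np.load(f'pics/{n}0.npz'); C=cloud(n,z['d']).reshape(-1,3); I=z['im'].reshape(-1,3)
    m=(C[:,0]>460)&(C[:,0]<700)&(C[:,1]>10)&(C[:,1]<320)&(C[:,2]>-20)
    A=np.zeros((240*2,310*2,3),np.uint8)
    for p in C[m][np.argsort(C[m][:,2])]:
        x=int((p[0]-460)*2);y=int((p[1]-10)*2)
        h=int(np.clip(p[2],0,180)); c=cv2.applyColorMap(np.uint8([[h*255//180]]),cv2.COLORMAP_JET)[0,0].tolist()
        cv2.circle(A,(y,x),2,c,-1)
    cv2.imwrite(f'pics/top_{n}.png',A)
```

```text
(no output)
```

View pics/top_side.png

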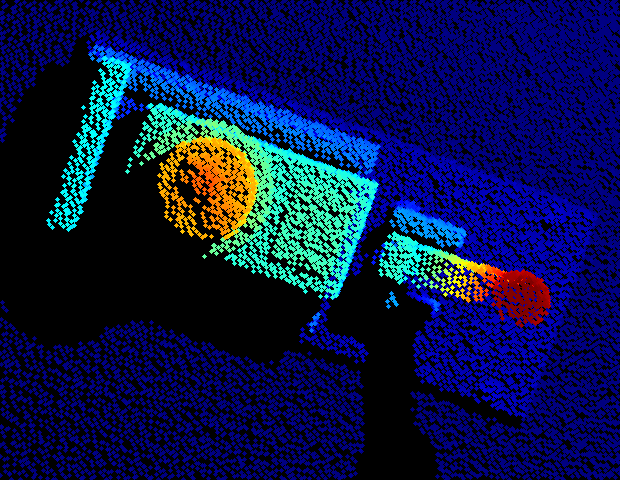

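View pics/top_scene.png

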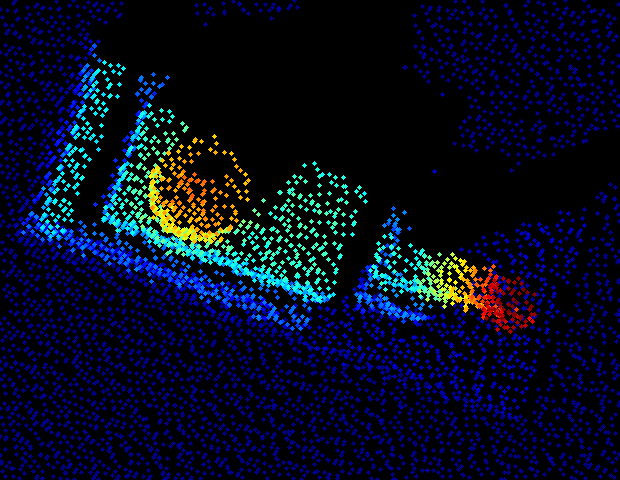

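Run:
```python
from h import *
def rect(Q,nm):
    r=cv2.minAreaRect(Q[:,:2].astype(np.float32)); print(nm,len(Q),np.round(r[0],1),np.round(r[1],1),round(r[2],1)); print('   ',np.round(cv2.boxPoints(r),1).tolist())
for n in ['scene','side']:
    z=np.load(f'pics/{n}0.npz'); C=cloud(n,z['d']).reshape(-1,3)
    m=(C[:,0]>450)&(C[:,0]<690)&(C[:,1]>15)&(C[:,1]<320); T=C[m]
    u=np.array([-.316,-.949]);s=T[:,:2]@u
    # coordinates along track
    v=np.array([.949,-.316]);t=T[:,:2]@v
    c=T[(T[:,2]>70)&(T[:,2]<80)&(T[:,1]<200)&(s>-400)]
    sc=c[:,:2]@u
    rect(c,'carrier')
    st=T[(T[:,2]>62)&(T[:,2]<72)]; st=st[(st[:,:2]@u)>-237];
    ss=np.sort(T[(T[:,2]>55)&(T[:,2]<72)][:,:2]@u); print(np.histogram(ss,bins=np.arange(-380,-180,6)))
    if len(st)>5: rect(st,'stop')
    pl=T[(T[:,2]>4)&(T[:,2]<13)&(T[:,1]>200)]; rect(pl,'plate')
    sb=T[(T[:,2]>120)&(T[:,2]<150)&(T[:,1]<150)]; rect(sb,'stub'); i=np.argsort(-sb[:,2])[:8]; print(np.round(sb[i],1).tolist())
    k=T[(T[:,2]>155)&(T[:,1]>240)]
    A=np.c_[2*k,np.ones(len(k))]; x=np.linalg.lstsq(A,(k**2).sum(1),rcond=None)[0]; print('knob sphere',x[:3],np.sqrt(x[3]+x[:3]@x[:3]))
```

```text
carrier 312 [560.5 123.3] [165.3  66.9] 69.0
    [[499.6000061035156, 58.20000076293945], [562.0, 34.20000076293945], [621.4000244140625, 188.5], [559.0, 212.5]]
(array([ 8,  4,  0, 10,  8,  7,  8,  8,  7, 12,  9,  9,  6,  6,  6,  6,  8,
        4,  8,  4,  8, 10, 17, 31,  0,  5, 44, 49, 35,  0,  0,  0,  0]), array([-380, -374, -368, -362, -356, -350, -344, -338, -332, -326, -320,
       -314, -308, -302, -296, -290, -284, -278, -272, -266, -260, -254,
       -248, -242, -236, -230, -224, -218, -212, -206, -200, -194, -188,
       -182]))
stop 110 [533.7  51.2] [15.1 89.5] 69.7
    [[489.0, 59.70000076293945], [573.0999755859375, 28.600000381469727], [578.2999877929688, 42.79999923706055], [494.29998779296875, 73.80000305175781]]
plate 418 [572.4 260.4] [119.5 233.1] 89.6
    [[455.5, 201.39999389648438], [688.5999755859375, 200.0], [689.2999877929688, 319.5], [456.20001220703125, 320.8999938964844]]
stub 182 [555.2 109.9] [48.5 50.9] 48.9
    [[520.2000122070312, 108.30000305175781], [558.5, 74.9000015258789], [590.2999877929688, 111.4000015258789], [552.0, 144.8000030517578]]
[[550
[... 983 characters left out ...]
, 46.70000076293945], [492.70001220703125, 75.5]]
plate 1972 [573.6 258.2] [212.2 113.8] 2.8
    [[464.79998779296875, 309.79998779296875], [470.3999938964844, 196.10000610351562], [682.2999877929688, 206.60000610351562], [676.7000122070312, 320.29998779296875]]
stub 449 [554.  113.4] [47.8 49.5] 89.6
    [[529.0, 89.69999694824219], [578.5999755859375, 89.4000015258789], [578.9000244140625, 137.10000610351562], [529.4000244140625, 137.5]]
[[552.5, 115.4, 144.1], [549.9, 116.1, 143.5], [551.4, 113.6, 142.8], [552.1, 116.2, 142.2], [547.1, 113.4, 142.1], [554.6, 112.0, 142.0], [546.8, 110.1, 141.4], [550.9, 106.8, 141.3]]
knob sphere [610.93847768 269.47635677 167.28894762] 15.256403520922952
```

```bash
cat >> h.py <<'E'
def down(yaw_deg):
    c,s=np.cos(np.radians(yaw_deg)),np.sin(np.radians(yaw_deg))
    return np.array([[c,s,0],[s,-c,0],[0,0,-1.]])
def go(pos,Rt=None,st=None):
    st=st or arm.read_state(); Rc=R.from_quat(st['ee_rot']).as_matrix()
    d=Rc.T@(np.array(pos)-st['position'])
    print('t',round(st['clock'],2),'pos',np.round(st['position'],1),'F',np.round(st['contact_force'],1),'w',round(st['gripper_width'],1))
    print('shift tool mm',np.round(d,1),'len',round(np.linalg.norm(d),1))
    if Rt is not None: print('rotvec tool',np.round(R.from_matrix(Rc.T@Rt).as_rotvec(),4))
E
python3 - <<'E'
from h import *
go([628,315,231],down(250.2-360))
E
```

```text
t 0.15 pos [200.5 591.5 230.5] F [-0.2  0.1 -0.3] w 85.4
shift tool mm [ 4.937e+02  1.246e+02 -2.000e-01] len 509.1
rotvec tool [ 1.2000e-03 -1.4000e-03  1.5894e+00]
```

>>> {"fn": "drive_tool", "kwargs": {
  "moves": [
    [[0,0.045,0.0113,0,0,0,0],[0,0.045,0.0113,0,0,0,0],[0,0.045,0.0113,0,0,0,0],[0,0.045,0.0113,0,0,0,0],[0,0.045,0.0113,0,0,0,0],[0,0.045,0.0113,0,0,0,0],[0,0.045,0.0113,0,0,0,0],[0,0.045,0.0113,0,0,0,0],[0,0.045,0.0113,0,0,0,0],[0,0.045,0.0113,0,0,0,0],[0,0.045,0.0113,0,0,0,0],[0,0,0,0,0,0,0.149],[0,0,0,0,0,0,0.149],[0,0,0,0,0,0,0.149],[0,0,0,0,0,0,0.149],[0,0,0,0,0,0,0.149],[0,0,0,0,0,0,0.149],[0,0,0,0,0,0,0.149],[0,0,0,0,0,0,0.149],[0,0,0,0,0,0,0.149]]
  ]
}}

```text
clock: 2.15
position: [644.5, 301.2, 216.8]
ee_rot: [-0.671, 0.741, 0.001, -0.01]
contact_force: [0.1, 0.2, -0.4]
gripper_width: -0.1
```

Run:
```python
from h import *
go([628,315,231],down(250.2-360))
im,d=arm.get_image('wrist');cv2.imwrite('pics/w1.png',im[:,:,::-1])
```

```text
t 2.15 pos [644.5 301.2 216.8] F [ 0.1  0.2 -0.4] w -0.1
shift tool mm [-11.9  18.  -14.1] len 25.8
rotvec tool [ 0.0129 -0.0162  0.2471]
```

View pics/w1.png

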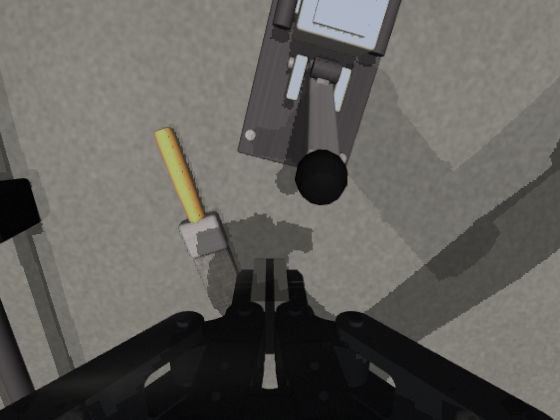

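>>> {"fn": "drive_tool", "kwargs": {
  "moves": [
    [[0,-0.012,0.018,-0.014,0.013,-0.016,0.125],[0,0,0,0,0,0,0.125],[0,0,0,0,0,0,0]]
  ]
}}

```text
clock: 2.5
position: [627.1, 315.1, 228.8]
ee_rot: [-0.571, 0.821, 0.001, -0.002]
contact_force: [0.1, 1.1, -0.2]
gripper_width: 0.3
```

Run:
```python
from h import *
go([628,315,150],down(250.2-360))
st=arm.read_state()
im,d=arm.get_image('wrist');cv2.imwrite('pics/w2.png',im[:,:,::-1])
np.savez('pics/w2.npz',im=im,d=d)
C=cloud('wrist',d,st).reshape(-1,3)
k=C[(C[:,2]>157)&(C[:,2]<190)&(abs(C[:,0]-611)<30)&(abs(C[:,1]-268)<30)]
print(len(k));
A=np.c_[2*k,np.ones(len(k))]; x=np.linalg.lstsq(A,(k**2).sum(1),rcond=None)[0]; print('knob sphere',x[:3],np.sqrt(x[3]+x[:3]@x[:3]))
```

```text
t 2.5 pos [627.1 315.1 228.8] F [ 0.1  1.1 -0.2] w 0.3
shift tool mm [-0.4 -1.2 78.8] len 78.8
rotvec tool [ 0.0033 -0.0022 -0.0091]
2093
knob sphere [611.6160573  269.6902386  167.79038636] 14.393457037820264
```

>>> {"fn": "drive_tool", "kwargs": {
  "moves": [
    [[0,0,-0.001,0.04,0.003,-0.002,-0.009],[0,0,0,0.039,0,0,0],[0,0.015,0,0,0,0,0],[0,0.015,0,0,0,0,0],[0,0.015,0,0,0,0,0],[0,0.015,0,0,0,0,0],[0,0.015,0,0,0,0,0],[0,0.015,0,0,0,0,0]]
  ]
}}

```text
clock: 3.35
position: [608.4, 239.7, 152.4]
ee_rot: [-0.591, 0.806, 0.001, 0.018]
contact_force: [-1.3, 10.2, 5.3]
gripper_width: -0.1
```

Run:
```python
from h import *
u=np.array([-.339,-.941,0])
go(np.array([587.4,203.5,150])+14*u,down(250.2-360))
im,d=arm.get_image('side');cv2.imwrite('pics/s3.png',cv2.resize(im[200:400,100:350,::-1],None,fx=3,fy=3)); 
im,d=arm.get_image('wrist');cv2.imwrite('pics/w3.png',im[:,:,::-1])
```

```text
t 3.35 pos [608.4 239.7 152.4] F [-1.3 10.2  5.3] w -0.1
shift tool mm [54.9  9.7  0.5] len 55.7
rotvec tool [-0.0186  0.0313  0.04  ]
```

View pics/s3.png

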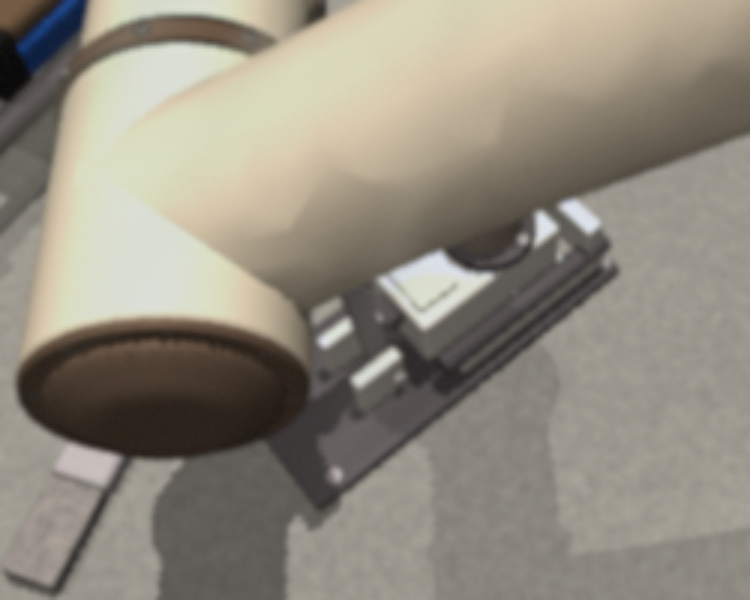

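View pics/w3.png

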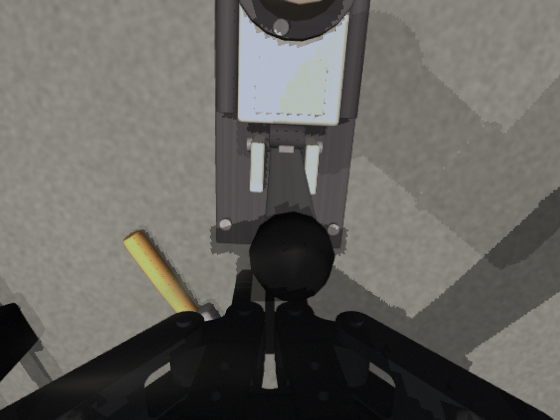

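>>> {"fn": "drive_tool", "kwargs": {
  "moves": [
    [[0,-0.005,0.008,0,-0.018,0.03,0.04],[0,0.015,0.005,0,0,0,0.0],[0,0.015,0.002,0,0,0,0.0]]
  ]
}}

```text
clock: 3.75
position: [593.7, 226.2, 155.8]
ee_rot: [-0.579, 0.816, -0.002, 0.011]
contact_force: [3.4, 7.2, -0.3]
gripper_width: 0.3
```

Run:
```python
from h import *
u=np.array([-.339,-.941,0])
go(np.array([587.4,203.5,150])+14*u,down(250.2-360))
im,d=arm.get_image('wrist');cv2.imwrite('pics/w4.png',im[:,:,::-1])
```

```text
t 3.75 pos [593.7 226.2 155.8] F [ 3.4  7.2 -0.3] w 0.3
shift tool mm [37.6 -1.3  5.1] len 38.0
rotvec tool [-0.0159  0.0169  0.0088]
```

View pics/w4.png

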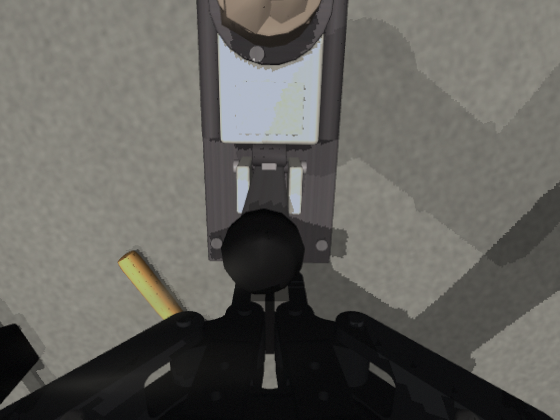

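Centred on the knob again. Push on.

>>> {"fn": "drive_tool", "kwargs": {
  "moves": [
    [[0,0.015,0,0.003,-0.012,0.015,0.008],[0,0.015,0,0.002,0,0.005,0.0],[0,0.015,0.001,0.002,0,0.005,0.0]]
  ]
}}

```text
clock: 4.1
position: [582.9, 192.0, 152.5]
ee_rot: [-0.58, 0.815, -0.002, 0.009]
contact_force: [2.2, 10.1, -1.9]
gripper_width: -0.0
```

Run:
```python
from h import *
u=np.array([-.339,-.941,0])
go(np.array([587.4,203.5,150])+14*u,down(250.2-360))
im,d=arm.get_image('wrist');cv2.imwrite('pics/w5.png',im[:,:,::-1])
```

```text
t 4.1 pos [582.9 192.  152.5] F [ 2.2 10.1 -1.9] w -0.0
shift tool mm [ 1.7 -0.3  2.5] len 3.0
rotvec tool [-0.0138  0.0114  0.0111]
```

View pics/w5.png

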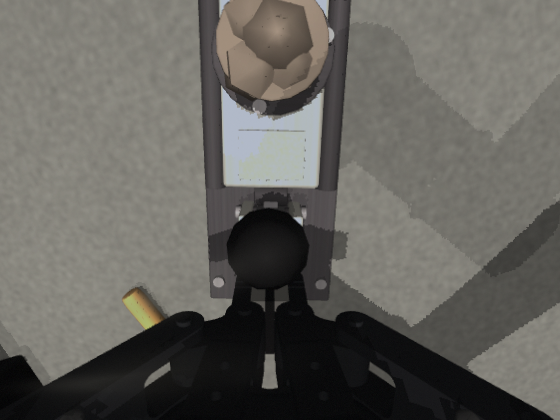

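>>> {"fn": "drive_tool", "kwargs": {
  "moves": [
    [[0,0.012,0,0.002,-0.012,0.011,0.008],[0,0.012,0,0.001,0,0.005,0.0]]
  ]
}}

```text
clock: 4.35
position: [582.8, 190.3, 152.6]
ee_rot: [-0.579, 0.815, 0.006, 0.022]
contact_force: [-0.7, 37.8, -2.5]
gripper_width: -0.2
```

>>> {"fn": "drive_tool", "kwargs": {
  "moves": [
    [[0,0.012,0,0.001,0,0.003,0.0]]
  ]
}}

```text
clock: 4.45
position: [583.2, 191.1, 152.9]
ee_rot: [-0.581, 0.813, 0.009, 0.033]
contact_force: [0.4, 32.1, -2.5]
gripper_width: 0.0
```

>>> {"fn": "drive_tool", "kwargs": {
  "moves": [
    [[0,0.012,0,0.001,0,0.003,0.0]]
  ]
}}

```text
clock: 4.55
position: [583.5, 191.5, 153.1]
ee_rot: [-0.583, 0.812, 0.012, 0.043]
contact_force: [-1.1, 31.4, -0.5]
gripper_width: 0.1
```

Run:
```python
from h import *
st=arm.read_state(); print(st['clock'],st['contact_force'])
im,d=arm.get_image('wrist');cv2.imwrite('pics/w6.png',im[:,:,::-1])
C=cloud('wrist',d,st).reshape(-1,3)
k=C[(C[:,2]>165)&(C[:,2]<205)&(C[:,0]>530)&(C[:,0]<620)&(C[:,1]>120)&(C[:,1]<200)]
A=np.c_[2*k,np.ones(len(k))]; x=np.linalg.lstsq(A,(k**2).sum(1),rcond=None)[0]; print('knob sphere',len(k),x[:3],np.sqrt(x[3]+x[:3]@x[:3]))
u=np.array([-.339,-.941])
print('knob along u from pivot', (x[:2]-[587.6,204])@u)
```

```text
4.55 [-1.14882802 31.42029367 -0.48111683]
knob sphere 11431 [574.915283   174.47689356 192.73742738] 18.69136652230669
knob along u from pivot 32.081362226465245
```

View pics/w6.png

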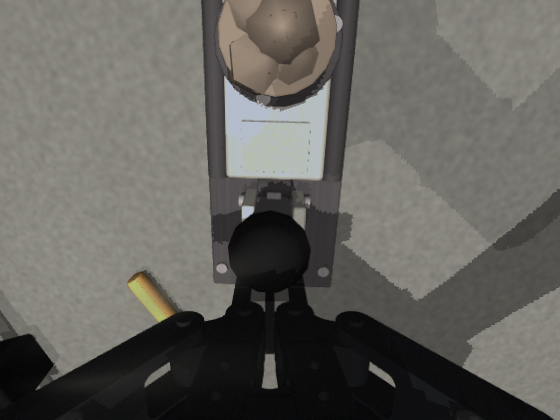

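Run:
```python
from h import *
st=arm.read_state()
u=np.array([-.339,-.941])
p=onz('wrist',[(227,178),(322,180)],75,st); print(p, p[:,:2]@u, 'want -357.6')
im,d=arm.get_image('wrist');
C=cloud('wrist',d,st)
k=C[215:260,245:295].reshape(-1,3); k=k[(k[:,2]>165)]
A=np.c_[2*k,np.ones(len(k))]; x=np.linalg.lstsq(A,(k**2).sum(1),rcond=None)[0]; print('knob sphere',len(k),x[:3],np.sqrt(x[3]+x[:3]@x[:3]), k.max(0))
c=C.reshape(-1,3); c=c[(c[:,2]>72)&(c[:,2]<78)]; s=c[:,:2]@u; print(np.histogram(s,bins=np.arange(-380,-230,5)))
```

```text
[[604.1264872  162.16277612  75.        ]
 [547.64732556 182.12088402  75.        ]] [-357.39405149 -357.02819522] want -357.6
knob sphere 2226 [552.18409235 111.20349394 222.51255597] 61.39457566017954 [579.73885635 165.52732382 288.43600869]
(array([  0,  33,   0,   0, 263, 559, 323, 345, 353, 323, 336, 525, 890,
       757, 374, 174,  52,   0,   0,   0,   0,   0,   0,   0,  18,   0,
         0,   0,   0]), array([-380, -375, -370, -365, -360, -355, -350, -345, -340, -335, -330,
       -325, -320, -315, -310, -305, -300, -295, -290, -285, -280, -275,
       -270, -265, -260, -255, -250, -245, -240, -235]))
```

>>> {"fn": "drive_tool", "kwargs": {
  "moves": [
    [[0,-0.015,0,0,0,0.0,0],[0,-0.02,0,0,0,0,0],[0,-0.02,0,0,0,0,0],[0,-0.02,0,0,0,0,0],[0,-0.02,0,0,0,0,0],[0,-0.02,0,0,0,0,0],[0,-0.02,0,0,0,0,0],[0,-0.02,0,0,0,0,0],[0,0,0,-0.04,0,0,0],[0,0,0,-0.04,0,0,0],[0,0,0,-0.04,0,0,0],[0,0,0,0,0,0,0]]
  ]
}}

```text
clock: 5.85
position: [625.8, 341.5, 277.6]
ee_rot: [-0.596, 0.802, 0.01, 0.03]
contact_force: [1.0, -0.1, 1.5]
gripper_width: -0.1
```

Run:
```python
from h import *
st=arm.read_state(); 
im,d=arm.get_image('wrist');cv2.imwrite('pics/w7.png',im[:,:,::-1])
C=cloud('wrist',d,st).reshape(-1,3)
u=np.array([-.339,-.941])
k=C[(C[:,2]>157)&(C[:,2]<190)&(abs(C[:,0]-611)<30)&(abs(C[:,1]-268)<30)]
A=np.c_[2*k,np.ones(len(k))]; x=np.linalg.lstsq(A,(k**2).sum(1),rcond=None)[0]; print('knob sphere',len(k),x[:3],np.sqrt(x[3]+x[:3]@x[:3]))
c=C[(C[:,2]>72)&(C[:,2]<78)&(C[:,1]<200)]; s=c[:,:2]@u; print(np.histogram(s,bins=np.arange(-370,-340,2)))
# target to look at gauge
g=np.array([577.3,-306.5]); dn=np.array([np.cos(np.radians(21)),np.sin(np.radians(21))])
print('R',R.from_quat(st['ee_rot']).as_matrix().round(3).tolist(), st['joints'].round(2))
go([st['position'][0],st['position'][1],330],down(-109.8))
```

```text
knob sphere 1621 [611.64946825 269.76505245 167.81375892] 14.566577919991772
(array([0, 0, 0, 0, 0, 0, 0, 0, 0, 0, 0, 0, 0, 0]), array([-370, -368, -366, -364, -362, -360, -358, -356, -354, -352, -350,
       -348, -346, -344, -342]))
R [[-0.288, -0.957, 0.036], [-0.956, 0.289, 0.052], [-0.06, -0.019, -0.998]] [ 0.72  0.49  0.29 -0.02 -1.31 -1.01]
t 5.9 pos [624.4 341.1 273.6] F [ 0.2  0.4 -0.9] w 0.1
shift tool mm [ -3.9  -2.  -56.2] len 56.4
rotvec tool [-0.013   0.057   0.0517]
```

View pics/w7.png

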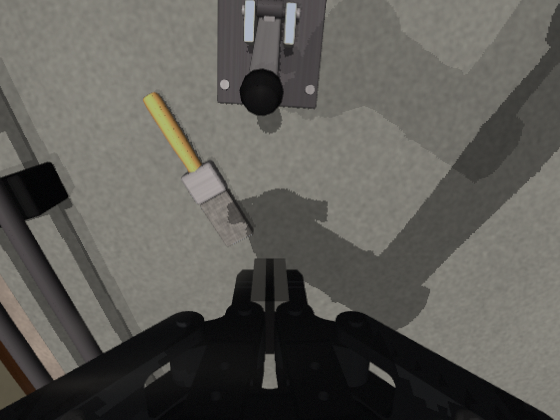

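>>> {"fn": "drive_tool", "kwargs": {
  "moves": [
    [[0,-0.003,-0.002,-0.05,-0.013,0.057,0.052],[0,0,0,-0.02,0,0,0]]
  ]
}}

```text
clock: 6.1
position: [619.4, 335.5, 328.6]
ee_rot: [-0.575, 0.818, -0.001, -0.017]
contact_force: [0.4, 1.0, 2.6]
gripper_width: -0.1
```

Run:
```python
from h import *
go([680,-250,330],down(-109.8))
```

```text
t 6.1 pos [619.4 335.5 328.6] F [0.4 1.  2.6] w -0.1
shift tool mm [ 530.1 -255.7    9.6] len 588.6
rotvec tool [ 0.0183 -0.0295 -0.0005]
```

>>> {"fn": "drive_tool", "kwargs": {
  "moves": [
    [[0,0.0,0.0,0,0.018,-0.03,0],[0,0.041,-0.02,0,0,0,0],[0,0.041,-0.02,0,0,0,0],[0,0.041,-0.02,0,0,0,0],[0,0.041,-0.02,0,0,0,0],[0,0.041,-0.02,0,0,0,0],[0,0.041,-0.02,0,0,0,0],[0,0.041,-0.02,0,0,0,0],[0,0.041,-0.02,0,0,0,0],[0,0.041,-0.02,0,0,0,0],[0,0.041,-0.02,0,0,0,0],[0,0.041,-0.02,0,0,0,0],[0,0.041,-0.02,0,0,0,0],[0,0,0,0,0,0,0]]
  ]
}}

```text
clock: 7.5
position: [677.4, -231.4, 303.0]
ee_rot: [-0.585, 0.811, 0.012, -0.028]
contact_force: [1.0, 0.8, -1.1]
gripper_width: 0.2
```

>>> {"fn": "drive_tool", "kwargs": {
  "moves": [
    [[0,0,0,0,0,0,-0.145],[0,0,0,0,0,0,-0.145],[0,0,0,0,0,0,-0.145],[0,0,0,0,0,0,-0.145],[0,0,0,0,0,0,-0.145],[0,0,0,0,0,0,-0.145],[0,0,0,0,0,0,-0.145],[0,0,0,0,0,0,-0.145],[0,0,0,0,0,0,-0.145],[0,0,0,0,0,0,-0.145],[0,0,0,0,0,0,-0.145],[0,0,0,0,0,0,-0.145],[0,0,0,0,0,0,-0.145],[0,0,0,0,0,0,-0.145],[0,0,0,0,0,0,-0.145]]
  ]
}}

```text
clock: 9.0
position: [665.5, -227.6, 271.4]
ee_rot: [0.982, 0.177, -0.063, -0.01]
contact_force: [-0.5, -0.3, 0.7]
gripper_width: -0.1
```

Run:
```python
from h import *
t=np.radians(30); n=np.array([np.cos(np.radians(21)),np.sin(np.radians(21)),0]); z=np.array([0,0,1.])
xt=np.cos(t)*n-np.sin(t)*z; zt=-np.sin(t)*n-np.cos(t)*z; yt=np.cross(zt,xt)
Rt=np.c_[xt,yt,zt]
P=np.array([577.3,-306.5,0])+110*n+z*190
print(P,P+Rt@[77,0,-142])
st=arm.read_state(); print(st['joints'].round(2)); go(P,Rt)
```

```text
[ 679.99384691 -267.07952555  190.        ] [ 808.53289336 -217.73800852  274.47560734]
[-0.09  0.57  0.4   0.01 -1.53  2.02]
t 9.0 pos [ 665.5 -227.6  271.4] F [-0.5 -0.3  0.7] w -0.1
shift tool mm [ 9.6 45.5 79. ] len 91.6
rotvec tool [-0.0448 -0.4025  0.001 ]
```

>>> {"fn": "drive_tool", "kwargs": {
  "moves": [
    [[0,0.0,0.015,0.0,-0.015,-0.135,0],[0,0,0.015,0,-0.015,-0.135,0],[0,0,0.015,0,-0.015,-0.135,0],[0,0,0,0,0,0,0]]
  ]
}}

```text
clock: 9.4
position: [678.0, -269.0, 262.8]
ee_rot: [0.944, 0.181, -0.272, 0.046]
contact_force: [0.2, 0.8, -4.7]
gripper_width: -0.0
```

Run:
```python
from h import *
t=np.radians(30); n=np.array([np.cos(np.radians(21)),np.sin(np.radians(21)),0]); z=np.array([0,0,1.])
xt=np.cos(t)*n-np.sin(t)*z; zt=-np.sin(t)*n-np.cos(t)*z; yt=np.cross(zt,xt)
Rt=np.c_[xt,yt,zt]
P=np.array([577.3,-306.5,0])+110*n+z*190
st=arm.read_state(); 
im,d=arm.get_image('wrist');cv2.imwrite('pics/w8.png',im[:,:,::-1])
np.savez('pics/w8.npz',im=im,d=d,q=st['ee_rot'],p=st['position'])
go(P,Rt)
```

```text
t 9.45 pos [ 677.4 -269.2  266. ] F [ 0.6  0.2 -0.3] w -0.1
shift tool mm [42.6 -0.3 63. ] len 76.0
rotvec tool [-0.0036  0.0298  0.0117]
```

View pics/w8.png

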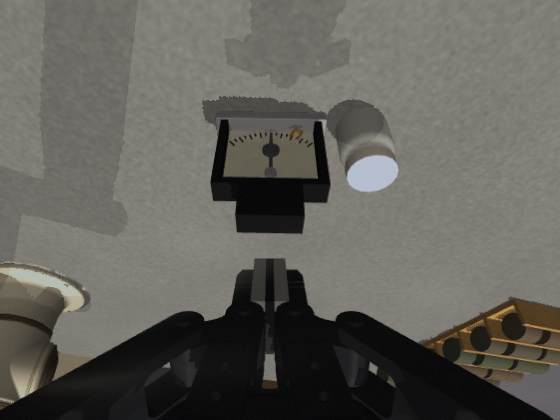

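Run:
```python
from h import *
z=np.load('pics/w8.npz'); im=z['im']
c=cv2.resize(im[95:205,200:340,::-1],None,fx=5.5,fy=5.5,interpolation=cv2.INTER_CUBIC)
cv2.imwrite('pics/w8c.png',c)
```

```text
(no output)
```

View pics/w8c.png

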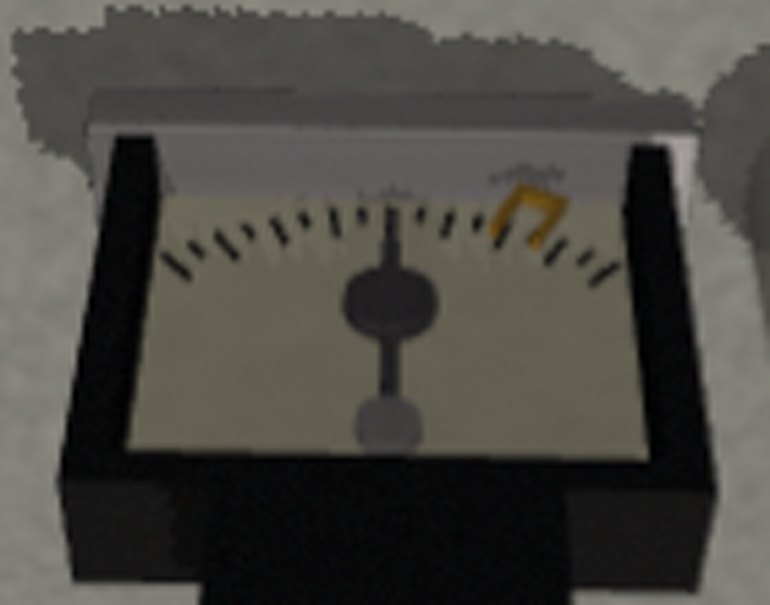

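Run:
```python
from h import *
z=np.load('pics/w8.npz'); im=z['im']; st=dict(ee_rot=z['q'],position=z['p'])
hsv=cv2.cvtColor(im,cv2.COLOR_RGB2HSV); m=(hsv[...,1]>130)&(hsv[...,0]>8)&(hsv[...,0]<30)
m[:115]=0;m[150:]=0;m[:,:285]=0;m[:,310:]=0
v,u=np.nonzero(m); print(len(u),u.mean(),v.mean())
C=cloud('wrist',z['d'],st)
# dial plane fit & top block
n=np.array([np.cos(np.radians(21)),np.sin(np.radians(21)),0]); yl=np.array([n[1],-n[0],0])
g=np.array([577.3,-306.5,0])
for nm,uv in [('pivot~',(271,172.5)),('weight',(271,150)),('tip',(271,133)),('dialL',(230,150)),('fork',(296,134)),('base',(270,122)),('griptop',(270,225))]:
    X=C[int(uv[1]),int(uv[0])]-g; print(nm,'gx(out)',round(X@n,1),'gy',round(X@yl,1),'z',round(X[2],1))
for out in (6,8,10,12):
    o,d=ray('wrist',np.r_[np.c_[u,v],[[271,172.5],[271,133],[296,134.5]]],st)
    X=o+d*(((g+out*n)-o)@n/(d@n))[:,None]-g
    Y=X@yl; Z=X[:,2]; print(out,'pivot',Y[-3].round(1),Z[-3].round(1),'tip',Y[-2].round(1),Z[-2].round(1))
    yf,zf=Y[:-3],Z[:-3]; 
    for yy,zz in((yf.mean(),zf.mean()),(Y[-1],Z[-1])):
        print('  fork',round(yy,1),round(zz,1),'r',round(np.hypot(yy-Y[-3],88-zz),1),'ang',round(np.arctan2(yy-Y[-3],88-zz),3))
    a=np.arctan2(yf-Y[-3],88-zf);print('   range',a.min(),a.max())
```

```text
64 295.921875 133.09375
pivot~ gx(out) 5.3 gy 1.3 z 89.5
weight gx(out) 5.5 gy 1.1 z 56.7
tip gx(out) 4.4 gy 0.9 z 26.8
dialL gx(out) -2.1 gy -43.0 z 48.6
fork gx(out) -2.8 gy 29.2 z 18.7
base gx(out) 10.2 gy -0.4 z 14.7
griptop gx(out) -2.9 gy 1.0 z 149.0
6 pivot 1.3 90.9 tip 0.9 28.9
  fork 28.2 28.4 r 65.4 ang 0.424
  fork 28.2 30.9 r 63.1 ang 0.44
   range 0.32961693044510193 0.515444026779286
8 pivot 1.3 93.0 tip 0.9 31.5
  fork 28.0 31.0 r 62.9 ang 0.437
  fork 28.0 33.5 r 60.7 ang 0.454
   range 0.3415587156510511 0.533119168830036
10 pivot 1.3 95.1 tip 0.9 34.0
  fork 27.7 33.6 r 60.5 ang 0.452
  fork 27.7 36.0 r 58.3 ang 0.47
   range 0.35458277308824643 0.5522454647480286
12 pivot 1.3 97.1 tip 0.9 36.6
  fork 27.5 36.2 r 58.1 ang 0.468
  fork 27.5 38.6 r 55.9 ang 0.487
   range 0.36883812852718567 0.5729933969427485
```

Run:
```python
from h import *
u=np.array([-.339,-.941])
for n in ['scene','side']:
    im,d=arm.get_image(n); np.savez(f'pics/{n}9.npz',im=im,d=d)
    C=cloud(n,d).reshape(-1,3)
    T=C[(C[:,0]>480)&(C[:,0]<620)&(C[:,1]>30)&(C[:,1]<180)]
    s=T[(T[:,2]>122)]; r=cv2.minAreaRect(s[:,:2].astype(np.float32)); print(n,len(s),r)
    i=np.argsort(-s[:,2])[:15]; print(s[i].mean(0).round(1)); print(np.round(s[i],0).tolist())
    c=cv2.resize(im[150:300,:,::-1] if n=='side' else im[:,:,::-1],None,fx=1,fy=1)
x0,y0=(240,240); im=np.load('pics/side9.npz')['im']; a=cv2.resize(im[240:340,210:330,::-1],None,fx=4,fy=4,interpolation=cv2.INTER_CUBIC)
im=np.load('pics/scene9.npz')['im']; b=cv2.convertScaleAbs(cv2.resize(im[150:220,270:380,::-1],None,fx=4,fy=4,interpolation=cv2.INTER_CUBIC),alpha=1.8)
h=np.zeros((400,920,3),np.uint8);h[:400,:480]=a;h[:280,480:920]=b;cv2.imwrite('pics/c9.png',cv2.resize(h,(800,348)))
```

```text
scene 6 ((528.290283203125, 104.1179428100586), (12.54890251159668, 4.337060451507568), 66.48155212402344)
[528.9 103.8 125.8]
[[528.0, 101.0, 128.0], [533.0, 109.0, 127.0], [528.0, 97.0, 126.0], [530.0, 108.0, 126.0], [528.0, 101.0, 124.0], [527.0, 106.0, 124.0]]
side 417 ((549.0806884765625, 98.69053649902344), (48.39795684814453, 47.74016571044922), 61.26303482055664)
[546.3  98.  141.4]
[[545.0, 97.0, 143.0], [542.0, 95.0, 142.0], [546.0, 99.0, 142.0], [548.0, 103.0, 142.0], [545.0, 93.0, 142.0], [547.0, 97.0, 142.0], [549.0, 98.0, 142.0], [543.0, 97.0, 141.0], [547.0, 94.0, 141.0], [549.0, 95.0, 141.0], [544.0, 100.0, 141.0], [545.0, 101.0, 141.0], [551.0, 98.0, 141.0], [541.0, 101.0, 141.0], [551.0, 103.0, 140.0]]
```

View pics/c9.png

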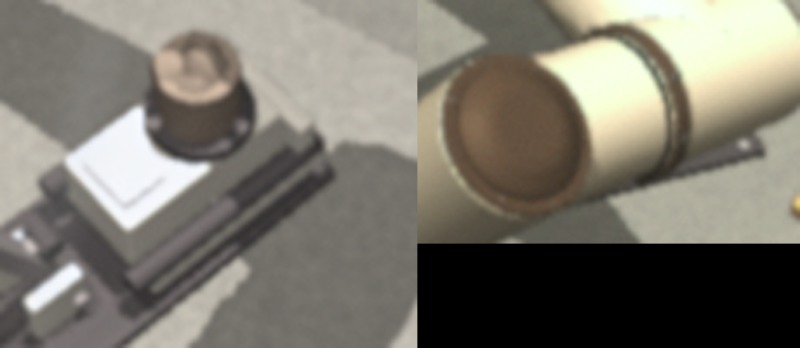

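Run:
```python
from h import *
st=dict(ee_rot=np.array([-.583,.812,.012,.043]),position=np.array([583.5,191.5,153.1]))
print(onz('wrist',[(282,28),(245,15),(320,30),(285,60)],142,st))
# grasp pose : grasp point at gauge_grip -> TCP 19mm beyond: z=130-19+? 
yl=np.array([np.sin(np.radians(21)),-np.cos(np.radians(21))])
g=np.array([577.3,-306.5])+1.0*yl
print(g)
go([g[0],g[1],230],down(-69))
```

```text
[[547.14198778  96.90203558 142.        ]
 [558.691697    88.30830708 142.        ]
 [533.97017631 102.08187813 142.        ]
 [549.51295564 107.87400765 142.        ]]
[ 577.65836795 -307.43358043]
t 9.55 pos [ 676.9 -270.   273.6] F [ 0.5 -0.5  1.1] w 0.2
shift tool mm [-68.3  -1.3  92.1] len 114.6
rotvec tool [0.4255 0.426  1.5363]
```

>>> {"fn": "drive_tool", "kwargs": {
  "moves": [
    [[0,0,0,-0.02,0,0.14,0],[0,0,0,0,0,0.14,0],[0,0,0,0,0,0.14,0],[0,0,0,0,0,0.12,0],[0,0,0,0,0,0,0.145],[0,0,0,0,0,0,0.145],[0,0,0,0,0,0,0.145],[0,0,0,0,0,0,0.145],[0,0,0,0,0,0,0.145],[0,0,0,0,0,0,0.145],[0,0,0,0,0,0,0.145],[0,0,0,0,0,0,0.145],[0,0,0,0,0,0,0.145],[0,0,0,0,0,0,0.145],[0.75,0,0,0,0,0,0]]
  ]
}}

```text
clock: 11.05
position: [667.5, -266.4, 357.3]
ee_rot: [0.845, -0.531, 0.046, -0.026]
contact_force: [-0.4, 1.2, 0.3]
gripper_width: 13.5
```

Run:
```python
from h import *
go([577.7,-307.4,230],down(-69)); print(arm.read_state()['joints'].round(2))
```

```text
t 11.05 pos [ 667.5 -266.4  357.3] F [-0.4  1.2  0.3] w 13.5
shift tool mm [ -8.2 110.  117.3] len 161.1
rotvec tool [-0.0947 -0.0465  0.082 ]
[-0.16  0.46  0.43 -0.01 -1.44  0.61]
```

>>> {"fn": "drive_tool", "kwargs": {
  "moves": [
    [[0.75,0,0,0,-0.095,-0.046,0.082],[0.75,0,0.028,0.03,0,0,0],[0.75,0,0.028,0.03,0,0,0],[0.75,0,0.028,0.03,0,0,0],[0.75,0,0.02,0.02,0,0,0],[0.75,0,0,0,0,0,0]]
  ]
}}

```text
clock: 11.65
position: [567.4, -305.4, 257.2]
ee_rot: [0.829, -0.559, 0.01, -0.004]
contact_force: [1.3, 0.0, 1.2]
gripper_width: 63.9
```

Run:
```python
from h import *
go([577.7,-307.4,230],down(-69)); 
st=arm.read_state()
im,d=arm.get_image('wrist');cv2.imwrite('pics/w10.png',im[:,:,::-1])
C=cloud('wrist',d,st).reshape(-1,3)
G=C[(C[:,0]>530)&(C[:,0]<640)&(C[:,1]>-370)&(C[:,1]<-250)&(C[:,2]>146)&(C[:,2]<153)]
print(cv2.minAreaRect(G[:,:2].astype(np.float32)))
```

```text
t 11.65 pos [ 567.4 -305.4  257.2] F [1.3 0.  1.2] w 63.9
shift tool mm [ 5.4 -8.4 27.4] len 29.1
rotvec tool [-0.0183 -0.0122  0.0179]
((577.2307739257812, -307.6300048828125), (25.92898941040039, 60.491397857666016), 20.71343231201172)
```

View pics/w10.png

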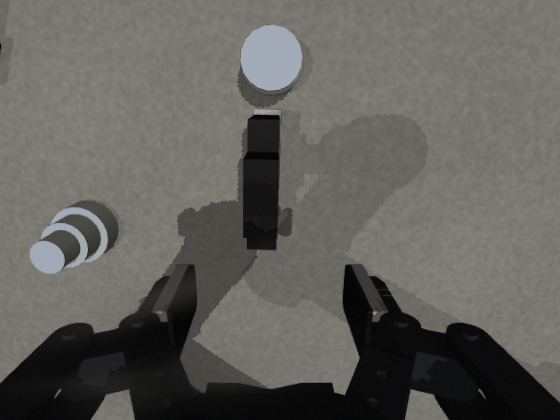

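>>> {"fn": "drive_tool", "kwargs": {
  "moves": [
    [[0.75,0.005,-0.008,0.01,-0.018,-0.012,0.015],[0.75,0,0,0.015,0,0,0],[0.75,0,0,0,0,0,0]]
  ]
}}

```text
clock: 12.0
position: [583.7, -307.9, 240.6]
ee_rot: [0.826, -0.564, 0.008, -0.002]
contact_force: [1.4, 0.3, 0.1]
gripper_width: 64.4
```

Run:
```python
from h import *
go([577.3,-307.6,113],down(-69.3));
```

```text
t 12.0 pos [ 583.7 -307.9  240.6] F [1.4 0.3 0.1] w 64.4
shift tool mm [ -4.    7.4 127.5] len 127.7
rotvec tool [-0.0119 -0.0111  0.0119]
```

>>> {"fn": "drive_tool", "kwargs": {
  "moves": [
    [[0.75,-0.003,0.005,0.02,-0.012,-0.011,0.012],[0.75,0,0.0,0.02,0,0,0],[0.75,0,0,0.02,0,0,0],[0.75,0,0,0,0,0,0]]
  ]
}}

```text
clock: 12.4
position: [583.7, -306.7, 180.9]
ee_rot: [0.823, -0.567, 0.003, -0.001]
contact_force: [-0.2, -0.3, -0.1]
gripper_width: 64.1
```

Run:
```python
from h import *
go([577.3,-307.6,113],down(-69.3));
```

```text
t 12.4 pos [ 583.7 -306.7  180.9] F [-0.2 -0.3 -0.1] w 64.1
shift tool mm [-1.7  6.6 67.9] len 68.2
rotvec tool [-0.0042 -0.0041  0.0027]
```

>>> {"fn": "drive_tool", "kwargs": {
  "moves": [
    [[0.75,-0.002,0.007,0.017,-0.004,-0.004,0.003],[0.75,0,0.0,0.017,0,0,0],[0.75,0,0,0.017,0,0,0],[0.75,0,0,0.012,0,0,0],[0.75,0,0,0,0,0,0]]
  ]
}}

```text
clock: 12.9
position: [582.3, -308.3, 121.0]
ee_rot: [0.824, -0.567, 0.004, -0.0]
contact_force: [-0.2, 0.4, 0.5]
gripper_width: 64.2
```

Run:
```python
from h import *
go([577.3,-307.6,113],down(-69.3));
```

```text
t 12.9 pos [ 582.3 -308.3  121. ] F [-0.2  0.4  0.5] w 64.2
shift tool mm [-2.5  4.4  7.9] len 9.4
rotvec tool [-0.0056 -0.007   0.0033]
```

>>> {"fn": "drive_tool", "kwargs": {
  "moves": [
    [[0.75,-0.002,0.005,0.008,-0.005,-0.007,0.003],[0.75,0,0.003,0.0,0,0,0],[0,0,0,0,0,0,0],[0,0,0,0,0,0,0],[0,0,0,0,0,0,0],[0,0,0,0,0,0,0],[0,0,0,0,0,0,0],[0,0,0,0,0,0,0],[0,0,0,0,0,0,0]]
  ]
}}

```text
clock: 13.8
position: [576.1, -310.2, 116.1]
ee_rot: [0.823, -0.568, 0.003, -0.001]
contact_force: [0.3, 0.1, 0.4]
gripper_width: 25.1
```

Run:
```python
from h import *
go([577.3,-307.6,113],down(-69.3));
```

```text
t 13.8 pos [ 576.1 -310.2  116.1] F [0.3 0.1 0.4] w 25.1
shift tool mm [-2.  -2.   3.1] len 4.2
rotvec tool [-0.0055 -0.0042  0.0009]
```

>>> {"fn": "drive_tool", "kwargs": {
  "moves": [
    [[0,0,0,-0.02,0,0,0],[0,0,0,-0.03,0,0,0],[0,0,0,-0.03,0,0,0],[0,0,0,-0.03,0,0,0],[0,0,0,-0.03,0,0,0],[0,0,0,-0.03,0,0,0],[0,0,0,-0.03,0,0,0],[0,0,0,0,0,0,0],[0,0,0,0,0,0,0],[0,0,0,0,0,0,0]]
  ]
}}

```text
clock: 14.8
position: [568.7, -305.7, 306.0]
ee_rot: [0.822, -0.57, -0.015, -0.0]
contact_force: [0.1, -0.6, -5.2]
gripper_width: 25.0
```

Run:
```python
from h import *
im,d=arm.get_image('side');cv2.imwrite('pics/s11.png',im[:,:,::-1])
im,d=arm.get_image('scene');cv2.imwrite('pics/sc11.png',im[:,:,::-1])
go([546.5,97.5,330],down(-69.3)); print(arm.read_state()['joints'].round(2))
```

```text
t 14.9 pos [ 568.4 -305.5  305. ] F [ 0.5 -0.1 -4.7] w 25.5
shift tool mm [-385.6 -120.4  -17.2] len 404.4
rotvec tool [ 0.0183  0.026  -0.0031]
[-0.25  0.4   0.22 -0.01 -1.42  0.61]
```

View pics/s11.png

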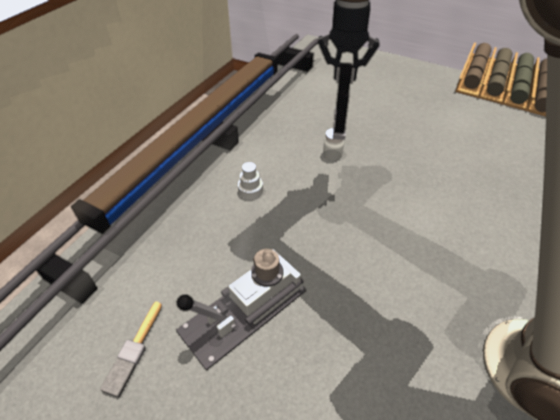

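View pics/sc11.png

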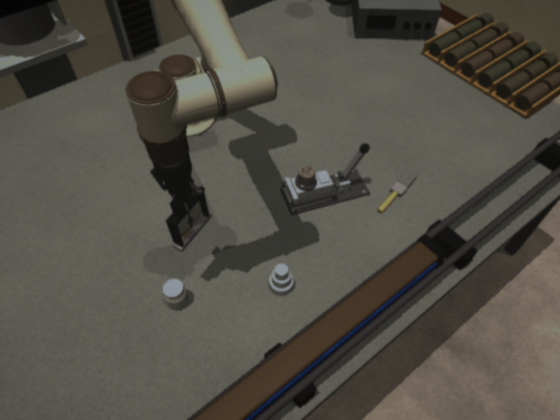

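>>> {"fn": "drive_tool", "kwargs": {
  "moves": [
    [[0,0,0,-0.01,0.018,0.026,0.0],[0,0,0,-0.01,0,0,0.14],[0,0,0,0,0,0,0.14],[0,0,0,0,0,0,0.14],[0,0,0,0,0,0,0.14],[0,0,0,0,0,0,0.14],[0,0,0,0,0,0,0.14],[0,0,0,0,0,0,0]]
  ]
}}

```text
clock: 15.7
position: [566.3, -304.6, 323.0]
ee_rot: [-0.504, 0.864, -0.001, -0.002]
contact_force: [-0.2, 0.1, -4.3]
gripper_width: 25.3
```

Run:
```python
from h import *
go([546.5,97.5,325],down(-120));
```

```text
t 15.7 pos [ 566.3 -304.6  323. ] F [-0.2  0.1 -4.3] w 25.3
shift tool mm [-340.2  215.2   -3.2] len 402.6
rotvec tool [ 0.0005 -0.0038  0.0089]
```

>>> {"fn": "drive_tool", "kwargs": {
  "moves": [
    [[0,-0.031,0.0195,0,0,0,0],[0,-0.031,0.0195,0,0,0,0],[0,-0.031,0.0195,0,0,0,0],[0,-0.031,0.0195,0,0,0,0],[0,-0.031,0.0195,0,0,0,0],[0,-0.031,0.0195,0,0,0,0],[0,-0.031,0.0195,0,0,0,0],[0,-0.031,0.0195,0,0,0,0],[0,-0.031,0.0195,0,0,0,0],[0,-0.031,0.0195,0,0,0,0],[0,0,0,0,0,0,0]]
  ]
}}

```text
clock: 16.8
position: [541.1, 73.2, 321.2]
ee_rot: [-0.519, 0.855, -0.003, 0.001]
contact_force: [0.2, -0.2, -4.3]
gripper_width: 25.3
```

```bash
cat >> h.py <<'E'
crest=np.array([546.5,97.5,142])
B=np.array([-2,0,116.])
def tgt(a,yaw=-120,gap=0,cr=crest):
    Rt=down(yaw)@R.from_rotvec([0,-a,0]).as_matrix()
    return cr+[0,0,gap]-Rt@B, Rt
E
python3 - <<'E'
from h import *
go(*tgt(0,gap=40)); go(*tgt(.425,gap=40));
E
```

```text
t 16.8 pos [541.1  73.2 321.2] F [ 0.2 -0.2 -4.3] w 25.3
shift tool mm [-22.1   6.7  23.1] len 32.7
rotvec tool [-0.0063 -0.0016  0.0438]
t 16.8 pos [541.1  73.2 321.2] F [ 0.2 -0.2 -4.3] w 25.3
shift tool mm [25.4  8.8 34.3] len 43.6
rotvec tool [ 0.0031 -0.4265  0.0445]
```

>>> {"fn": "drive_tool", "kwargs": {
  "moves": [
    [[0,0.007,0.003,0,0.0,-0.142,0.02],[0,0.007,0.003,0,0,-0.142,0.02],[0,0.007,0.002,0,0,-0.142,0.0],[0,0,0,0,0,0,0],[0,0,0,0,0,0,0]]
  ]
}}

```text
clock: 17.3
position: [521.3, 59.1, 317.5]
ee_rot: [-0.499, 0.84, 0.106, 0.186]
contact_force: [-0.1, -0.1, -3.6]
gripper_width: 25.6
```

Run:
```python
from h import *
go(*tgt(.425,gap=30));
```

```text
t 17.3 pos [521.3  59.1 317.5] F [-0.1 -0.1 -3.6] w 25.6
shift tool mm [20.5 -2.2 35.3] len 40.9
rotvec tool [0.0026 0.0071 0.024 ]
```

>>> {"fn": "drive_tool", "kwargs": {
  "moves": [
    [[0,0.01,-0.001,0.017,0.0,0.005,0.02],[0,0.009,-0.001,0.017,0,0,0],[0,0,0,0,0,0,0],[0,0,0,0,0,0,0]]
  ]
}}

```text
clock: 17.7
position: [522.8, 55.1, 279.3]
ee_rot: [-0.495, 0.843, 0.103, 0.181]
contact_force: [1.0, -0.3, -3.5]
gripper_width: 25.3
```

Run:
```python
from h import *
go(*tgt(.425,gap=15)); st=arm.read_state()
for n,b in [('side',1),('scene',1.8)]:
    im,d=arm.get_image(n); np.savez(f'pics/{n}12.npz',im=im,d=d)
    c=proj(n,crest)[0]; print(n,c)
    x,y=int(c[0]),int(c[1]); w=60
    cv2.imwrite(f'pics/{n}12.png',cv2.convertScaleAbs(cv2.resize(im[max(0,y-80):y+30,x-w:x+w,::-1],None,fx=5,fy=5,interpolation=cv2.INTER_CUBIC),alpha=b))
```

```text
t 17.7 pos [522.8  55.1 279.3] F [ 1.  -0.3 -3.5] w 25.3
shift tool mm [ 8.1  0.8 15.4] len 17.5
rotvec tool [ 0.0005 -0.0047  0.0142]
side [267.30792685 254.25573883]
scene [306.29941076 167.12894959]
```

View pics/side12.png

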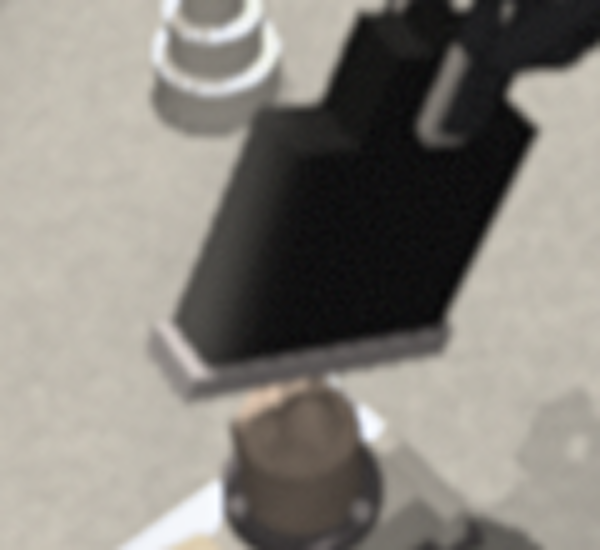

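View pics/scene12.png

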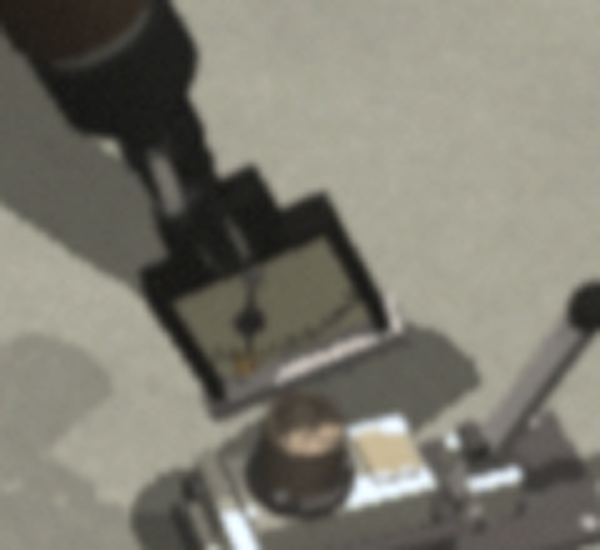

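>>> {"fn": "drive_tool", "kwargs": {
  "moves": [
    [[0,0.008,0.001,0.015,0.0,-0.005,0.014],[0,0,0,0,0,0,0],[0,0,0,0,0,0,0]]
  ]
}}

```text
clock: 18.1
position: [523.3, 55.5, 265.8]
ee_rot: [-0.49, 0.845, 0.104, 0.185]
contact_force: [0.7, 0.2, -4.0]
gripper_width: 25.3
```

Run:
```python
from h import *
go(*tgt(.425,gap=3)); st=arm.read_state()
z=np.load('pics/scene12.npz'); im=z['im']
# fork/pointer on dial plane using pose of that moment: approximate with dial plane through crest; compute angles
p0=np.array([522.8,55.1,279.3]); Rc=R.from_quat([-.495,.843,.103,.181]).as_matrix()
c=proj('scene',crest)[0]; x0,y0=int(c[0])-60,max(0,int(c[1])-80)
org=p0+Rc@B  # base mid; gauge axes: y=tool x, x=tool y, z=-tool z
gx,gy,gz=Rc[:,1],Rc[:,0],-Rc[:,2]
for nm,uv in [('pivot',(250,277)),('weight',(249,320)),('fork',(243,364)),('tick-40?',(360,295)),('baseL',(212,412)),('baseR',(398,325))]:
    px=[x0+uv[0]/5,y0+uv[1]/5]; o,d=ray('scene',px); d=d[0]
    X=o+d*(((org-6*gx)-o)@gx/(d@gx))-org
    print(nm,np.round([X@gy,X@gz],1))
```

```text
t 18.1 pos [523.3  55.5 265.8] F [ 0.7  0.2 -4. ] w 25.3
shift tool mm [ 8.1  1.1 13.8] len 16.0
rotvec tool [-0.0036  0.0036  0.0046]
pivot [ 0.2 90. ]
weight [13.4 59. ]
fork [30.  27.4]
tick-40? [-48.3  42.5]
baseL [61.3 -0.5]
baseR [-59.2   7.2]
```

>>> {"fn": "drive_tool", "kwargs": {
  "moves": [
    [[0,0.005,0.001,0.008,-0.003,0.0,0.004],[0,0.002,0,0.003,0,0,0],[0,0,0,0,0,0,0]]
  ]
}}

```text
clock: 18.4
position: [522.5, 54.5, 254.1]
ee_rot: [-0.489, 0.846, 0.105, 0.186]
contact_force: [-1.1, -0.4, -5.5]
gripper_width: 25.2
```

Run:
```python
from h import *
go(*tgt(.43,gap=0))
```

```text
t 18.4 pos [522.5  54.5 254.1] F [-1.1 -0.4 -5.5] w 25.2
shift tool mm [4.  0.8 6.4] len 7.6
rotvec tool [-0.0029  0.0004  0.0026]
```

>>> {"fn": "drive_tool", "kwargs": {
  "moves": [
    [[0,0.0015,0.0008,0.003,-0.003,0.0,0.002],[0,0,0,0,0,0,0]]
  ]
}}

```text
clock: 18.6
position: [521.8, 54.8, 250.7]
ee_rot: [-0.489, 0.846, 0.107, 0.185]
contact_force: [-1.1, 0.2, -4.5]
gripper_width: 24.8
```

>>> {"fn": "drive_tool", "kwargs": {
  "moves": [
    [[0,0.0008,0,0.0018,0,0.0,0.0],[0,0,0,0,0,0,0]]
  ]
}}

```text
clock: 18.8
position: [522.2, 54.7, 249.0]
ee_rot: [-0.489, 0.846, 0.106, 0.185]
contact_force: [-0.9, -0.4, -3.8]
gripper_width: 25.5
```

>>> {"fn": "drive_tool", "kwargs": {
  "moves": [
    [[0,0.0005,0,0.001,0,0.0,0.0],[0,0,0,0,0,0,0]]
  ]
}}

```text
clock: 19.0
position: [522.5, 54.7, 248.8]
ee_rot: [-0.489, 0.846, 0.106, 0.186]
contact_force: [-1.1, 0.1, -4.2]
gripper_width: 24.9
```

Run:
```python
from h import *
go(*tgt(.43,gap=0))
```

```text
t 19.0 pos [522.5  54.7 248.8] F [-1.1  0.1 -4.2] w 24.9
shift tool mm [1.9 0.7 1.5] len 2.5
rotvec tool [-0.0017  0.0017  0.0017]
```

>>> {"fn": "drive_tool", "kwargs": {
  "moves": [
    [[0,0.001,0,0.0015,0,0.0,0.0],[0,0,0,0,0,0,0]]
  ]
}}

```text
clock: 19.2
position: [522.5, 54.5, 248.6]
ee_rot: [-0.489, 0.845, 0.106, 0.187]
contact_force: [-0.8, 0.3, -3.4]
gripper_width: 25.2
```

>>> {"fn": "drive_tool", "kwargs": {
  "moves": [
    [[0,0.0008,0,0.0015,0,0.0,0.0],[0,0,0,0,0,0,0]]
  ]
}}

```text
clock: 19.4
position: [522.5, 54.3, 248.4]
ee_rot: [-0.49, 0.845, 0.106, 0.187]
contact_force: [-2.4, -0.1, -0.9]
gripper_width: 25.1
```

Run:
```python
from h import *
go(*tgt(.43,gap=0))
```

```text
t 19.4 pos [522.5  54.3 248.4] F [-2.4 -0.1 -0.9] w 25.1
shift tool mm [1.5 0.8 1.3] len 2.1
rotvec tool [-0.0035  0.0039  0.0042]
```

>>> {"fn": "drive_tool", "kwargs": {
  "moves": [
    [[0,0.0008,0,0.002,0,0.0,0.0],[0,0,0,0,0,0,0],[0,0,0,0,0,0,0],[0,0,0,0,0,0,0],[0,0,0,0,0,0,0],[0,0,0,0,0,0,0]]
  ]
}}

```text
clock: 20.0
position: [522.5, 54.2, 248.2]
ee_rot: [-0.49, 0.844, 0.105, 0.188]
contact_force: [-2.5, -0.9, 2.3]
gripper_width: 25.0
```

```bash
cat > look.py <<'E'
from h import *
import sys
k=sys.argv[1]
go(*tgt(.43,gap=0)); st=arm.read_state()
for n,b in [('side',1),('scene',1.8)]:
    im,d=arm.get_image(n); np.savez(f'pics/{n}{k}.npz',im=im,d=d)
    c=proj(n,crest)[0]
    x,y=int(c[0]),int(c[1]); w=60
    cv2.imwrite(f'pics/{n}{k}.png',cv2.convertScaleAbs(cv2.resize(im[max(0,y-80):y+30,x-w:x+w,::-1],None,fx=5,fy=5,interpolation=cv2.INTER_CUBIC),alpha=b))
print(arm.read_state()['contact_force'].round(1))
E
python3 look.py 13
```

```text
t 20.0 pos [522.5  54.2 248.2] F [-2.5 -0.9  2.3] w 25.0
shift tool mm [1.3 0.9 1.2] len 2.0
rotvec tool [-0.0046  0.0046  0.0061]
[-3.8 -0.7  2.8]
```

View pics/side13.png

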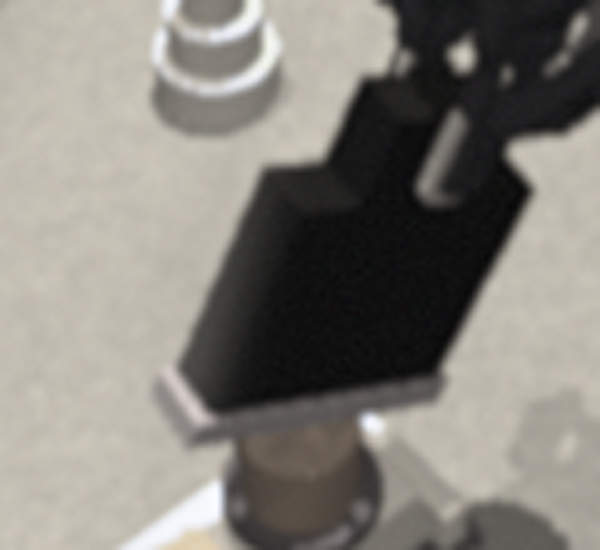

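View pics/scene13.png

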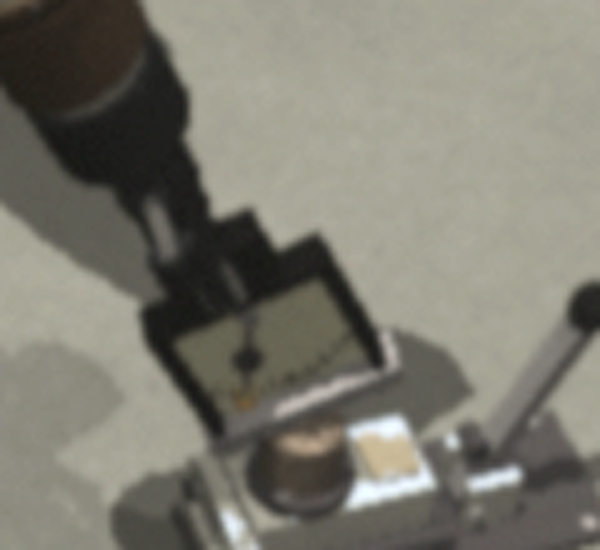

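Run:
```python
from h import *
st=arm.read_state(); Rc=R.from_quat(st['ee_rot']).as_matrix()
print('tilt of tool x', np.arcsin(-Rc[2,0]),'tool y z',Rc[2,1])
im=np.load('pics/scene13.npz')['im']; hsv=cv2.cvtColor(im,cv2.COLOR_RGB2HSV)
c=proj('scene',crest)[0]; x0,y0=int(c[0])-60,max(0,int(c[1])-80)
m=(hsv[...,1]>110)&(hsv[...,0]>8)&(hsv[...,0]<30); mm=np.zeros_like(m); mm[y0+70:y0+90,x0+40:x0+60]=1; m&=mm
v,u=np.nonzero(m); w=hsv[v,u,1].astype(float); fu,fv=(u*w).sum()/w.sum(),(v*w).sum()/w.sum(); print(len(u),(fu-x0)*5,(fv-y0)*5)
# pointer weight: dark blob
g=im.max(2); sub=g[y0+66:y0+78,x0+43:x0+56].astype(float); wt=np.clip(45-sub,0,None); vv,uu=np.mgrid[y0+66:y0+78,x0+43:x0+56]; pu,pv=(uu*wt).sum()/wt.sum(),(vv*wt).sum()/wt.sum(); print('weight',(pu-x0)*5,(pv-y0)*5,wt.astype(int).tolist() if 0 else '')
org=st['position']+Rc@B; gx,gy,gz=Rc[:,1],Rc[:,0],-Rc[:,2]
print('crest in gauge',[(crest-org)@a for a in (gx,gy,gz)])
piv=org+88*gz
for out in (0,6):
  print('pivot px',(proj('scene',piv-out*gx)[0]-[x0,y0])*5)
  for nm,px in [('fork',(fu,fv)),('weight',(pu,pv))]:
    o,d=ray('scene',px); d=d[0]
    X=o+d*(((org-out*gx)-o)@gx/(d@gx))-org
    print(out,nm,np.round([X@gy,X@gz],1),'ang',np.arctan2(X@gy,88-X@gz),'r',np.hypot(X@gy,88-X@gz))
cv2.imwrite('pics/dial13.png',cv2.convertScaleAbs(cv2.resize(im[y0+45:y0+95,x0+25:x0+85,::-1],None,fx=12,fy=12,interpolation=cv2.INTER_CUBIC),alpha=2.5))
```

```text
tilt of tool x 0.4346368897874755 tool y z -0.006762077695169039
1 245.0 400.0
weight 245.52788844621517 356.60358565737056 
crest in gauge [np.float64(1.4542658644592423), np.float64(1.8441156781109058), np.float64(-1.2298202693162978)]
pivot px [246.93215061 311.28346815]
0 fork [30.  20.2] ang 0.4164602642990317 r 74.1555929258159
0 weight [15.2 54.3] ang 0.42306230309084303 r 37.00435327114347
pivot px [248.73921562 318.89639196]
6 fork [28.3 26.8] ang 0.43318496362974374 r 67.41934759328359
6 weight [13.6 60.7] ang 0.46134457209853236 r 30.537252279579928
```

View pics/dial13.png

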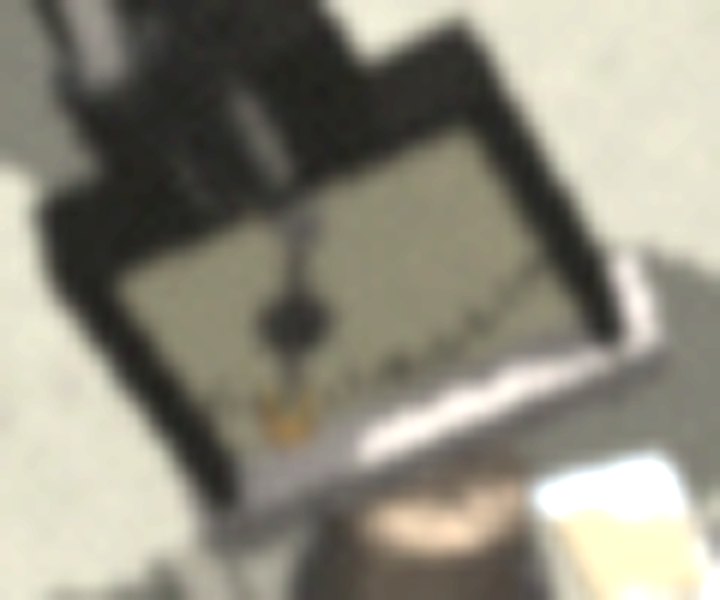

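>>> {"fn": "drive_tool", "kwargs": {
  "moves": [
    [[0,0,0,0,0,0,0],[0,0,0,0,0,0,0],[0,0,0,0,0,0,0],[0,0,0,0,0,0,0],[0,0,0,0,0,0,0],[0,0,0,0,0,0,0],[0,0,0,0,0,0,0],[0,0,0,0,0,0,0]]
  ]
}}

```text
clock: 20.9
position: [522.5, 54.2, 248.3]
ee_rot: [-0.49, 0.844, 0.105, 0.188]
contact_force: [-2.9, -0.4, 2.7]
gripper_width: 25.1
```

```bash
python3 look.py 14
python3 - <<'E'
from h import *
u=np.array([-.339,-.941])
for k in ('0','9','14'):
    C=cloud('side',np.load(f'pics/side{k}.npz')['d']).reshape(-1,3)
    T=C[(C[:,0]>480)&(C[:,0]<680)&(C[:,1]>20)&(C[:,1]<290)]
    c=T[(T[:,2]>71)&(T[:,2]<78)&(T[:,1]<215)]; s=c[:,:2]@u
    h,e=np.histogram(s,bins=np.arange(-390,-330,2)); print(k,dict(zip(e[:-1].tolist(),h.tolist())))
    kn=T[(T[:,2]>155)&(T[:,1]>245)]; print('knob',kn.mean(0).round(1))
E
```

```text
t 20.9 pos [522.5  54.2 248.3] F [-2.9 -0.4  2.7] w 25.1
shift tool mm [1.3 0.9 1.2] len 2.0
rotvec tool [-0.0046  0.0046  0.0062]
[-3.1 -1.7  1.7]
0 {-390: 6, -388: 0, -386: 0, -384: 0, -382: 0, -380: 0, -378: 0, -376: 3, -374: 35, -372: 28, -370: 27, -368: 29, -366: 12, -364: 10, -362: 8, -360: 14, -358: 10, -356: 8, -354: 9, -352: 9, -350: 9, -348: 16, -346: 12, -344: 10, -342: 10, -340: 9, -338: 10, -336: 17, -334: 25}
knob [606.4 272.3 175.3]
9 {-390: 7, -388: 0, -386: 0, -384: 0, -382: 0, -380: 0, -378: 0, -376: 0, -374: 0, -372: 0, -370: 0, -368: 0, -366: 0, -364: 0, -362: 0, -360: 5, -358: 37, -356: 24, -354: 28, -352: 26, -350: 11, -348: 7, -346: 13, -344: 8, -342: 10, -340: 11, -338: 9, -336: 12, -334: 7}
knob [606.4 272.5 175.4]
14 {-390: 8, -388: 0, -386: 0, -384: 0, -382: 0, -380: 0, -378: 0, -376: 0, -374: 0, -372: 0, -370: 0, -368: 0, -366: 0, -364: 0, -362: 0, -360: 10, -358: 35, -356: 25, -354: 31, -352: 24, -350: 10, -348: 9, -346: 9, -344: 12, -342: 9, -340: 9, -338: 11, -336: 8, -334: 8}
knob [606.5 272.4 175.3]
```

View pics/scene14.png

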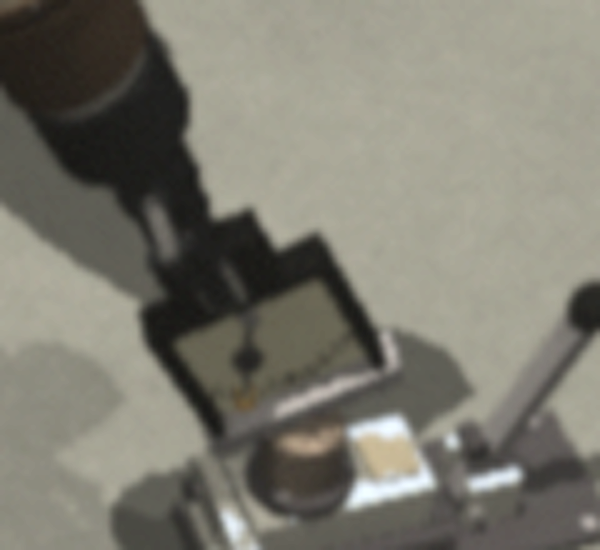

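The carrier is unchanged at home, the lever is at rest, the force holds steady and the pointer hangs in the fork. I'm handing in.

Run:
```python
from bench import arm
print(arm.job_done()); s=arm.read_state(); print(s['clock'],s['position'],s['contact_force'])
```

```text
the job is handed in; nothing more can be done
None
the job is handed in; nothing more can be done
```

The job is handed in at about 21 s of the 70 s allowed. No verdict was reported, so what follows is from my own last checks.

- **Lever and carrier:** I pushed the black knob to its stop, where the arm stalled at about 32–38 N. I then backed off and let the lever spring back. The carrier's rear edge moved about 16 mm and read 0.4 mm from the home position worked out from the end stop. It stayed there to the end, and the knob is back where it started.
- **Gauge:** I gripped it by its block, lifted it, turned its dial towards the scene camera, tilted it 0.43 rad and lowered it onto the stub.
- **Contact:** The force on the stub is about 6–7 N and held steady for 1 s. The crest lies within about 2 mm of the base middle by my estimate. The side view shows the base on the stub only.
- **Pointer:** In the last scene picture the pointer hangs between the fork's arms, about 1 mm or less from the middle.
- **Bystanders:** In the last full views, taken at the lift, the jar, calibration piece and brush looked undisturbed. I did not measure them again, and the later pictures covered only the gauge, stub and lever.

**Disagreements:** The fork angle came out between 0.42 and 0.45 rad depending on the view and the dial depth I assumed. At 62 mm radius that is under 2 mm, inside the 4 mm limit. One lever check was no use: fitting a sphere to the knob at the stop failed because the fingers were in the way, so I judged the stop by the stall force and the carrier's position.

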